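# Pack the masonry chisels and lock the case

## Task

Pack every stone chisel on the bench into the open wooden case so that they lie down inside it below the rim, then fit the loose lid so that it sits down flat on the rim all round - swing a red turnbutton aside first where it is in the lid's way - and finally turn both turnbuttons square across the lid to lock it. Leave the other things on the bench where they are and do not topple the plaster finial.

Things in the scene. Friction and masses are not known exactly. Their poses are not given: they have to be found in the camera images.
- chisel_flat_mid (a point): Centre of the flat chisel: blue band, thin 26 mm wide blade. Dark square steel shaft 16 x 16 mm, whole chisel 160 mm long along its own x (cutting end at +x), about 0.28 kg. The point is half-way along and half-way up: 8 mm above what it lies on. Lies on the bench; may be absent in some runs.
- chisel_claw_mid (a point): Centre of the claw chisel: green band, thin 26 mm wide toothed blade. Dark square steel shaft 16 x 16 mm, whole chisel 160 mm long along its own x (cutting end at +x), about 0.28 kg. The point is half-way along and half-way up: 8 mm above what it lies on. Lies on the bench; may be absent in some runs.
- chisel_point_mid (a point): Centre of the point chisel: orange band, narrow pointed end. Dark square steel shaft 16 x 16 mm, whole chisel 160 mm long along its own x (cutting end at +x), about 0.28 kg. The point is half-way along and half-way up: 8 mm above what it lies on. Lies on the bench; may be absent in some runs.
- chisel_pitch_mid (a point): Centre of the pitching chisel: yellow band, thick 32 mm wide blade. Dark square steel shaft 16 x 16 mm, whole chisel 160 mm long along its own x (cutting end at +x), about 0.28 kg. The point is half-way along and half-way up: 8 mm above what it lies on. Lies on the bench; may be absent in some runs.
- case: Open wooden chisel case, fixed; origin at the centre of its underside. Outside 176 mm along its x, 196 mm along its y; walls 8 mm, rim 54 mm above the bench, floor 6 mm: inside 160 (x) by 180 (y), 48 mm deep. Chisels fit lying along its y, side by side. A red turnbutton stands outside the middle of each end wall, pivots at y = +118 mm (a) and -118 mm (b).
- case_floor (a point): Centre of the case's inner floor, 6 mm above the bench; axes as the case's.
- lid_handle (a point): Centre of the handle of the loose lid: a black bar 14 mm wide (lid's x), 90 mm long (lid's y), 28 mm high, on the middle of the board. The point lies 14 mm above the board's top: 32 mm above the bench with the lid lying there, 76 mm above the case's underside when the board sits down on the rim.
- button_a_tab (a point): Centre of the finger tab of red turnbutton a, on its upright pivot (case's y = +118 mm, x = 0), 89 mm above the bench. Tab 36 mm long, 12 thick, 30 high (top 104 mm above the bench), along the middle of the bar: 76 mm long, 14 wide, 10 thick, underside 64 mm above the bench, 2 mm over the seated lid. This point's x axis runs along bar and tab.
- button_a (a joint): Angle of turnbutton a (rad), seen from above growing anticlockwise: 0 = bar along the case's x, beside the end wall and clear of the lid (clear below about 0.35); 1.57 = bar square across the end wall, reaching 18 mm over the lid. Stops at -0.1 and 1.67. Light friction (0.07 N m); stays where it is left.
- button_b_tab (a point): Centre of the finger tab of red turnbutton b, on its upright pivot (case's y = -118 mm, x = 0), 89 mm above the bench. Tab 36 mm long, 12 thick, 30 high (top 104 mm above the bench), along the middle of the bar: 76 mm long, 14 wide, 10 thick, underside 64 mm above the bench, 2 mm over the seated lid. This point's x axis runs along bar and tab.
- button_b (a joint): Angle of turnbutton b (rad), seen from above growing clockwise: 0 = bar along the case's x, beside the end wall and clear of the lid (clear below about 0.35); 1.57 = bar square across the end wall, reaching 18 mm over the lid. Stops at -0.1 and 1.67. Light friction (0.07 N m); stays where it is left.
- mallet: Black-headed round mallet, 270 mm long, lying on the bench; bystander (origin at its underside).
- finial: Plaster finial, 84 mm wide, 118 mm tall, standing, fragile; bystander (origin at its underside).
- offcut: Stone offcut 80 x 70 x 50 mm; bystander (origin at its underside).
- brush: Bench brush, 170 mm long; bystander (origin at its underside).
- tape: Yellow tape measure 70 x 35 x 65 mm; bystander (origin at its underside).
- pot: Red open pot, 76 mm wide, 100 mm tall; bystander (origin at its underside).
- square: Steel mason's square, 160 x 135 mm, 8 mm thick, lying flat; bystander (origin at its underside).
- lid: Loose plywood lid, 0.35 kg; origin at the centre of its underside, z up through the handle. Board 176 x 196 x 8 mm (the case's outline, 196 along its y); below it a 152 x 172 mm locating panel, 10 mm deep below the board, drops inside the case walls with 4 mm play a side. Either way round fits.
Mind the look-alikes: they are no part of the job. Leave any purple or turquoise look-alike of the part that bears chisel_flat_mid alone.

How it is judged:
By the outcome, as a careful person would: the job done as asked, in the order asked, and still so for the second after the job is handed in, with the robot touching nothing.
Of chisel_flat, chisel_claw, chisel_point, chisel_pitch only 2 to 4 are there at a start; the rules pass over those that are not, and their reading is None.
At some moment in a run one of lid, chisel_flat, chisel_claw, chisel_point, chisel_pitch may be knocked a few centimetres aside while the robot is not near it.
Once in a run the grip may slacken for a moment while it holds something.
It also fails if it takes over 210 s, if anything falls off the work surface, if the arm or the gripper's body presses on something with over 40 N, if the wrist force passes 120 N, or if a joint passes its speed limit or range.

## Robot

A 6-joint arm with a two-finger parallel gripper is mounted at the origin on the work surface. World frame = base frame: x ahead of the robot, y to its left, z up, the work surface at z = 0. Lengths are in mm, angles in rad, forces in N, time in s.
With the tool pointing down it reaches from about 350 to 875 mm from the base axis. Payload 4.2 kg.
Tool frame: the origin (TCP) lies midway between the tips of the shut fingers; the grasp point (between the pads) lies 19 mm behind it; z points along the fingers, y is the line along which they close (so a half turn about z gives the same grasp; the last joint's range is limited). The gripper opens to 85 mm and grips with 20 to 120 N. Pads are 22 mm wide; open, the fingers measure 114 mm over their backs; the gripper's body (76 mm by 85 mm) begins 54 mm behind the grasp point. The pads swing forward as they close: fully open they stand 13 mm farther back than shut.
Start: joints at [-1.013, 0.385, 0.008, 0, -1.194, -0.259], TCP at [183.999, -597.28, 231.312] pointing down, gripper open.
Joint ranges: [-3.14, 3.14], [-1.21, 2.06], [-1.07, 1.41], [-3.16, 2.05], [-2.99, -0.16], [-3.1, 3.1]. Speed limits (rad/s): [2.79, 2.79, 3.14, 3.14, 3.14, 3.14].

## Interface

Orientations are given as a unit quaternion [x, y, z, w].
In Python, from bench import arm gives the robot as it stands. The module is installed in compiled form; this text tells all that it offers.
- The arm moves only by the shell command python3 -m handwheel 'ROWS' [OPENING]. ROWS is JSON, a list of rows, each an object of numbers: "x", "y", "z": the shift along the world's x, y, z each as a share of 20 cm, from -1 to 1; "ax", "ay", "az": the turn, a rotation vector about the world's x, y, z each as a share of 90 degrees, from -1 to 1. In form: [{"x": .., "y": .., "z": .., "ax": .., "ay": .., "az": ..}, ...]. A call has exactly 8 rows; each row shifts and turns the commanded pose from where the row before left it; what a row does not reach is not made up. A row lasts 1/10 s, in which the tool goes at most 50 mm and 8.59 degrees, less where a joint would pass 70% of its speed; a pose out of reach is approached as far as the arm can. A call with a number of a shift or a turn outside -1 to 1 is refused whole. A call with a gripper value outside its range is refused whole. OPENING is the opening, from -1 (shut) to 1 (fully open), set as the call begins (- or left out, the last holds). The fingers move at their own pace and stop on an object; the grip force is fixed at half the most. Time passes only in rows, so rows that do not move let the fingers close, or fill a call up. It gives the time, the measured TCP pose, the force, the opening and the grip force at its end, in the units of the state.
- arm.read_state(): the state, without advancing time (a new reading comes with each control period).
- arm.get_image(name): name is "scene" or "top"; returns the picture (400x640x3 uint8, red, green, blue); there is no depth.
- arm.camera_params(name): a dict with "K" (3x3 intrinsics, pixels), "position" and "orientation" of the camera in the world. Camera axes: x right, y down, z forward; pixel columns grow to the right and rows downward; lengths in mm; the calibration is good to about 2 mm. A picture is of the moment at which its call begins. camera_params takes no time and is no camera call.
- arm.job_done(): hands the job in; it is judged then, once.
The state is a dict: "clock": time; "joints": joint angles; "joint_vel": joint speeds; "joint_efforts": joint torques, N m; "position": TCP position; "ee_rot": TCP orientation; "contact_force": force on the tool from outside, world axes, zero at the start; "wrist_torque": the same for the moment, N m; "gripper_width": finger opening in mm; "grasp_force": force on a finger pad.
Only numpy, scipy, OpenCV 4.12 (cv2) and the standard library are available. Lean on these libraries where they do the work, as an engineer would, in place of code of your own. Each camera call takes 0.05 s, during which the arm holds its last target. There are 200 camera calls.

## Working session

There is one attempt and no reset: what is moved stays moved. The work goes in short steps, Python scripts to look and compute and a shell command to move; the robot and the scene stay as the last step left them, time stands still between calls to the robot, and variables do not carry over. Pictures are saved under pics/ and viewed, at most 16 in all, crops included, and the job is handed in when it is done.

```bash
mkdir -p pics; cat > h.py <<'E'
import numpy as np, cv2
from scipy.spatial.transform import Rotation as R
from bench import arm
def save(n,f):
    im=arm.get_image(n); cv2.imwrite(f,im[:,:,::-1]); return im
def ray(n,u,v,z):
    p=arm.camera_params(n);K=np.array(p["K"]);d=R.from_quat(p["orientation"]).apply(np.linalg.inv(K)@[u,v,1.]);o=np.array(p["position"])
    return o+d*(z-o[2])/d[2]
def proj(n,P):
    p=arm.camera_params(n);c=R.from_quat(p["orientation"]).inv().apply(np.array(P,float)-p["position"]);q=np.array(p["K"])@c;return q[:2]/q[2]
E
python3 - <<'E'
from h import *
for n in("scene","top"):
    save(n,f"pics/{n}0.png");p=arm.camera_params(n);print(n,p)
s=arm.read_state();print(s["position"],s["ee_rot"],s["clock"],s["gripper_width"])
E
```

```text
scene {'K': array([[516.47358013,   0.        , 321.13863705],
       [  0.        , 516.47358013, 191.57561304],
       [  0.        ,   0.        ,   1.        ]]), 'position': array([1176.40027341, 1082.57035044, 1109.80773378]), 'orientation': array([ 0.26036922,  0.86409748, -0.41315903, -0.12183198])}
top {'K': array([[512.15117746,   0.        , 323.83152547],
       [  0.        , 512.15117746, 197.69116366],
       [  0.        ,   0.        ,   1.        ]]), 'position': array([ 345.04071362,   10.51178555, 1766.64061046]), 'orientation': array([ 0.71469864, -0.69762687,  0.03690355, -0.03406943])}
[ 183.84365111 -596.81261375  230.32068457] [-1.48769368e-01  9.88871430e-01  9.62504252e-04 -2.06992870e-04] 0.1 85.67864392159775
```

View pics/top0.png

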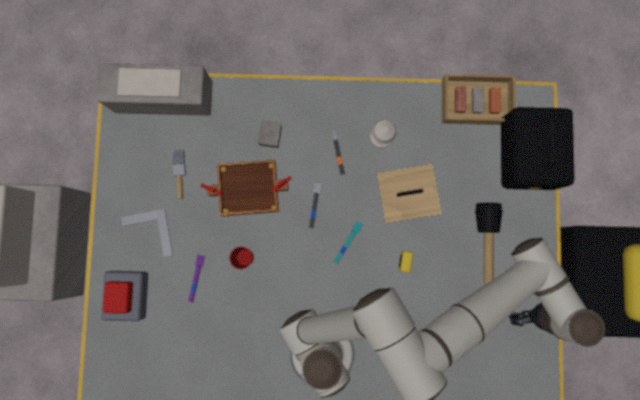

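View pics/scene0.png

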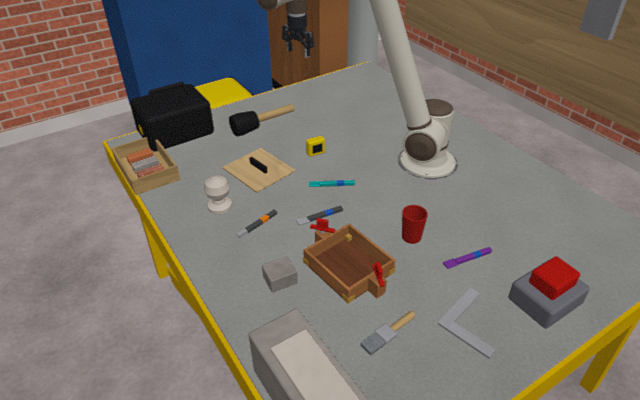

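The top view shows the case at (248,188), with the turnbuttons at (212,189) and (283,184), and the lid at (408,193). Blue-band candidates are the dark chisel at (315,205), the turquoise one at (347,242) and the purple one at (196,278). Only the dark one fits chisel_flat, since the other two are look-alikes. The orange-band point chisel is at (339,153). I'll confirm this in an enlarged crop and measure there.

```bash
python3 - <<'E'
from h import *
im=cv2.imread("pics/top0.png")
cv2.imwrite("pics/crop0.png",cv2.resize(im[115:265,190:450],None,fx=3,fy=3,interpolation=cv2.INTER_CUBIC))
hsv=cv2.cvtColor(im,cv2.COLOR_BGR2HSV)
def comps(m,name,z,lo=8):
    n,l,st,c=cv2.connectedComponentsWithStats(m.astype(np.uint8))
    for i in range(1,n):
        if st[i,4]>=lo:
            pts=np.argwhere(l==i)[:,::-1].astype(np.float32)
            W=np.array([ray("top",u,v,z)[:2] for u,v in pts],np.float32)
            r=cv2.minAreaRect(W);print(name,c[i].round(1),st[i,4],"W",W.mean(0).round(1),"rect",np.round(r[0],1),np.round(r[1],1),round(r[2],1))
H,S,V=hsv[...,0],hsv[...,1],hsv[...,2]
roi=np.zeros(H.shape,bool);roi[110:290,110:520]=1
comps(roi&(V<70)&(H>-1),"dark",16,15)
comps(roi&(S>150)&(V>80)&((H<6)|(H>174)),"red",100)
comps(roi&(S>110)&(V>80)&(H>=7)&(H<16),"orange",16)
comps(roi&(S>130)&(H>=105)&(H<125),"blue",16,5)
comps(roi&(S>60)&(V>150)&(H>=10)&(H<25),"wood",18,300)
comps(roi&(S>90)&(V<150)&(H<16),"case",54,300)
E
```

```text
dark [139.3 110.9] 100 W [810.  656.6] rect [809.5 661. ] [  7.1 160.3] 1.5
dark [167.2 111.1] 17 W [811.7 559.3] rect [810.2 561.6] [10.7 24.5] 1.5
dark [192.8 111.4] 133 W [812.9 470.1] rect [810.6 476.3] [ 14.3 132.4] 1.5
dark [510.3 150.2] 1431 W [ 703.6 -638.2] rect [ 708.8 -635.3] [ 66.5 277.1] 89.2
dark [336.9 148. ] 32 W [695.7 -35.5] rect [697.1 -35.1] [46.9  8.7] 13.6
dark [341.4 168.7] 17 W [623.6 -52.5] rect [624.  -52.1] [24.   7.7] 22.8
dark [409.3 192.3] 65 W [ 547.3 -288. ] rect [ 547.5 -288.6] [ 9.1 81.3] 10.9
dark [314.9 201.5] 25 W [507.6  35.9] rect [509.4  36.3] [ 7.2 48.7] 84.4
dark [488.4 216.8] 730 W [ 469.4 -559.9] rect [ 467.2 -559.6] [99.5 90.3] 1.4
dark [516.4 250.1] 45 W [ 358.2 -654.6] rect [ 357.  -656.2] [17.6 39.4] 56.0
dark [235.2 257.8] 91 W [309.3 301.1] rect [310.  298.9] [61.6 34.2] 9.0
dark [144.  280.6] 106 W [225.7 605.5] rect [226.  605.5] [57.4 20.2] 3.4
red [279.8 184.3] 87 W [553.7 151.2] rect [555.9 149.9] [15.5 72.1] 40.5
red [212.  189.5] 73 W [531.1 372.4] rect [533.3 375.4] [70.8 13.1] 64.9Traceback (most recent call last):
  File "<stdin>", line 15, in <module>
  File "<stdin>", line 10, in comps
  File "h.py", line 7, in ray
    p=arm.camera_params(n);K=np.array(p["K"]);d=R.from_quat(p["orientation"]).apply(np.linalg.inv(K)@[u,v,1.]);o=np.array(p["position"])
ValueError: time passes only in moves, steps and waits
```

View pics/crop0.png

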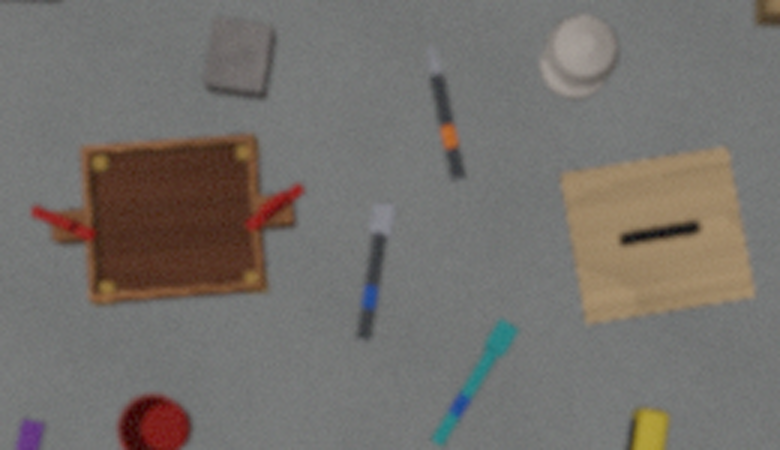

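The crop confirms that the dark chisels are flat, from (318,184) to (311,228), and point, from (334,131) to (343,174). Both buttons cut across the lid zone, with a at about 63° and b at about 57°. Next I'll convert these pixels to world coordinates.

```bash
cat > h.py <<'E'
import numpy as np, cv2, json, os
from scipy.spatial.transform import Rotation as R
from bench import arm
if not os.path.exists("cam.json"):
    json.dump({n:{k:np.array(v).tolist() for k,v in arm.camera_params(n).items()} for n in("scene","top")},open("cam.json","w"))
C=json.load(open("cam.json"))
def save(n,f):
    im=arm.get_image(n); cv2.imwrite(f,im[:,:,::-1]); return im[:,:,::-1].copy()
def rays(n,uv,z):
    p=C[n];uv=np.atleast_2d(np.array(uv,float));d=R.from_quat(p["orientation"]).apply(np.c_[uv,np.ones(len(uv))]@np.linalg.inv(p["K"]).T);o=np.array(p["position"])
    z=np.broadcast_to(z,len(uv))
    return (o+d*((z-o[2])/d[:,2])[:,None])[:,:2]
def proj(n,P):
    p=C[n];c=R.from_quat(p["orientation"]).inv().apply(np.atleast_2d(P)-p["position"]);q=c@np.array(p["K"]).T;return q[:,:2]/q[:,2:]
def ang(a,b): d=np.array(b)-a;return round(np.degrees(np.arctan2(d[1],d[0])),1)
def st():
    s=arm.read_state();r=R.from_quat(s["ee_rot"]).as_matrix()
    print("t",round(s["clock"],2),"p",np.round(s["position"],1),"yawY",round(np.degrees(np.arctan2(r[1,1],r[0,1]))%180,1),"tz",r[:,2].round(3),"j",np.round(s["joints"],2),"F",np.round(s["contact_force"],1),"w",round(s["gripper_width"],1),"g",round(s["grasp_force"],1))
E
cat > meas.py <<'E'
from h import *
import sys
def crop(l): return np.array(l)/3+[190-1/3+0,115-1/3]
def rect(m,n,z):
    cs,_=cv2.findContours(m.astype(np.uint8),cv2.RETR_EXTERNAL,cv2.CHAIN_APPROX_NONE);c=max(cs,key=cv2.contourArea)
    W=rays(n,c[:,0],z).astype(np.float32);r=cv2.minAreaRect(W);return np.round(r[0],1),np.round(r[1],1),round(r[2],1)
if __name__=="__main__":
    for nm,l,z in(("flat",[[364,338],[384,206]],10),("point",[[458,178],[432,48]],10),("handle",[[621,239],[699,227]],46),("a",[[33,210],[95,236]],85),("b",[[247,229],[302,188]],85)):
        w=rays("top",crop(l),z);print(nm,w.mean(0).round(1),ang(w[0],w[1]),np.linalg.norm(w[1]-w[0]).round(1))
    for nm,l,z in(("lid",[[560,172],[728,149],[753,297],[587,324]],18),("case",[[82,148],[255,135],[266,290],[93,302]],54)):
        w=rays("top",crop(l),z);print(nm,w.mean(0).round(1),"y axis",ang(w[1],w[0]),ang(w[2],w[3]),"x axis",ang(w[3],w[0]),ang(w[2],w[1]),[np.linalg.norm(w[i]-w[i-1]).round(1) for i in range(4)])
    im=cv2.imread("pics/top0.png");h=cv2.cvtColor(im,cv2.COLOR_BGR2HSV).astype(int);H,S,V=h[...,0],h[...,1],h[...,2]
    print("stat lid",h[180,395],"rim",h[163,235],"grey",h[230,330])
    def roi(x0,x1,y0,y1,m): z=np.zeros(m.shape,bool);z[y0:y1,x0:x1]=m[y0:y1,x0:x1];return z
    print("lid",rect(roi(360,455,150,235,(S>50)&(H<28)),"top",18))
    print("case",rect(roi(215,281,150,226,(S>70)&(H<25)&~((S>150)&(V>110)&((H<6)|(H>174)))),"top",54))
E
python3 meas.py; python3 -c "from h import *;st()"
```

```text
flat [495.2  37.6] -7.1 153.7
point [682.2 -39.8] 12.4 155.7
handle [ 543.8 -284.2] -79.8 89.3
a [534.3 379. ] -111.3 74.6
b [556.1 147.9] -51.5 75.5
lid [ 544.5 -285.6] y axis 99.3 100.6 x axis 10.8 9.7 [np.float64(177.2), np.float64(195.9), np.float64(172.7), np.float64(192.5)]
case [546.  262.7] y axis 95.8 95.4 x axis 6.6 5.9 [np.float64(174.5), np.float64(195.2), np.float64(175.8), np.float64(193.2)]
stat lid [ 17  83 154] rim [ 13 115 131] grey [150   2 116]
lid (array([ 545.1, -285.5]), array([176.3, 197.3]), 10.8)
case (array([546.1, 263.1]), array([179.9, 221.1]), 5.9)
t 0.1 p [ 183.8 -596.8  230.3] yawY 107.1 tz [-0.001  0.002 -1.   ] j [-1.01  0.39  0.01 -0.   -1.19 -0.26] F [-0.4  0.4 -0. ] w 85.7 g 0.0
```

```bash
R='x'; python3 -m handwheel '[{"x":0.097,"y":0.198,"z":-0.025,"az":-0.017},{"x":0.097,"y":0.198,"z":-0.025,"az":-0.017},{"x":0.097,"y":0.198,"z":-0.025,"az":-0.017},{"x":0.097,"y":0.198,"z":-0.025,"az":-0.017},{"x":0.097,"y":0.198,"z":-0.025,"az":-0.017},{"x":0.097,"y":0.198,"z":-0.025,"az":-0.017},{"x":0.097,"y":0.198,"z":-0.025,"az":-0.017},{"x":0.097,"y":0.198,"z":-0.025,"az":-0.017}]' 1
python3 -m handwheel '[{"x":0.097,"y":0.198,"z":-0.025,"az":-0.017},{"x":0.097,"y":0.198,"z":-0.025,"az":-0.017},{"x":0.097,"y":0.198,"z":-0.025,"az":-0.017},{"x":0.097,"y":0.198,"z":-0.025,"az":-0.017},{"x":0.097,"y":0.198,"z":-0.025,"az":-0.017},{"x":0.097,"y":0.198,"z":-0.025,"az":-0.017},{"x":0.097,"y":0.198,"z":-0.025,"az":-0.017},{"x":0.097,"y":0.198,"z":-0.025,"az":-0.017}]'
python3 -c "
from h import *
st();save('top','pics/t1.png');save('scene','pics/s1.png')"
```

```text
t 0.1 p [ 183.8 -596.8  230.3] yawY 107.1 tz [-0.001  0.002 -1.   ] j [-1.01  0.39  0.01 -0.   -1.19 -0.26] F [-0.4  0.4 -0. ] w 85.7 g 0.0invalid input at $[0]: expected keys x, y, z, ax, ay, az
invalid input at $[0]: expected keys x, y, z, ax, ay, az
```

View pics/s1.png

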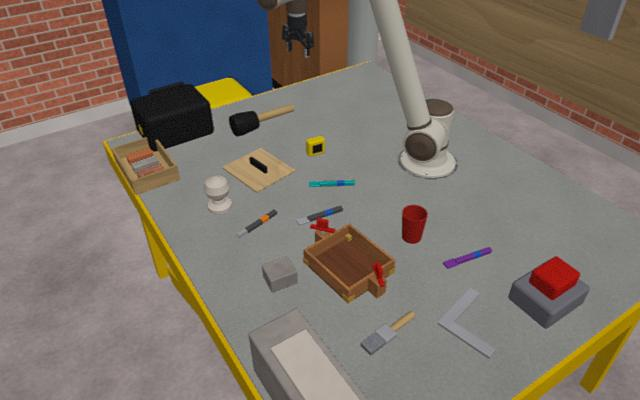

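The move was refused because every key is required. The scene is unchanged: flat is at (320,215) and point at (258,223).

```bash
python3 -m handwheel '[{"x":0.097,"y":0.198,"z":-0.025,"ax":0,"ay":0,"az":-0.017},{"x":0.097,"y":0.198,"z":-0.025,"ax":0,"ay":0,"az":-0.017},{"x":0.097,"y":0.198,"z":-0.025,"ax":0,"ay":0,"az":-0.017},{"x":0.097,"y":0.198,"z":-0.025,"ax":0,"ay":0,"az":-0.017},{"x":0.097,"y":0.198,"z":-0.025,"ax":0,"ay":0,"az":-0.017},{"x":0.097,"y":0.198,"z":-0.025,"ax":0,"ay":0,"az":-0.017},{"x":0.097,"y":0.198,"z":-0.025,"ax":0,"ay":0,"az":-0.017},{"x":0.097,"y":0.198,"z":-0.025,"ax":0,"ay":0,"az":-0.017}]' 1
python3 -m handwheel '[{"x":0.097,"y":0.198,"z":-0.025,"ax":0,"ay":0,"az":-0.017},{"x":0.097,"y":0.198,"z":-0.025,"ax":0,"ay":0,"az":-0.017},{"x":0.097,"y":0.198,"z":-0.025,"ax":0,"ay":0,"az":-0.017},{"x":0.097,"y":0.198,"z":-0.025,"ax":0,"ay":0,"az":-0.017},{"x":0.097,"y":0.198,"z":-0.025,"ax":0,"ay":0,"az":-0.017},{"x":0.097,"y":0.198,"z":-0.025,"ax":0,"ay":0,"az":-0.017},{"x":0.097,"y":0.198,"z":-0.025,"ax":0,"ay":0,"az":-0.017},{"x":0.097,"y":0.198,"z":-0.025,"ax":0,"ay":0,"az":-0.017}]'
python3 -c "
from h import *
st();save('top','pics/t1.png')
im=save('scene','pics/s1.png');cv2.imwrite('pics/s1c.png',cv2.resize(im[120:300,200:440],None,fx=3,fy=3,interpolation=cv2.INTER_CUBIC))
print(proj('scene',[[495,37.6,8],[495,37.6,150]]))"
```

```text
clock: 1.0
position: [339.6, -278.8, 191.3]
ee_rot: [-0.042, 0.999, -0.0, 0.0]
contact_force: [1.3, -0.2, -0.6]
gripper_width: 85.3
grasp_force: 0.0
clock: 1.8
position: [494.8, 38.2, 151.2]
ee_rot: [0.064, 0.998, 0.0, 0.0]
contact_force: [1.6, -0.7, -0.2]
gripper_width: 85.2
grasp_force: 0.0
t 1.8 p [494.8  38.2 151.2] yawY 82.6 tz [ 0.  0. -1.] j [ 0.4   0.25 -0.42  0.   -0.91 -2.1 ] F [ 1.6 -0.7 -0.2] w 85.2 g 0.0
[[320.65668765 213.95952134]
 [320.41501468 178.99410038]]
```

View pics/s1c.png

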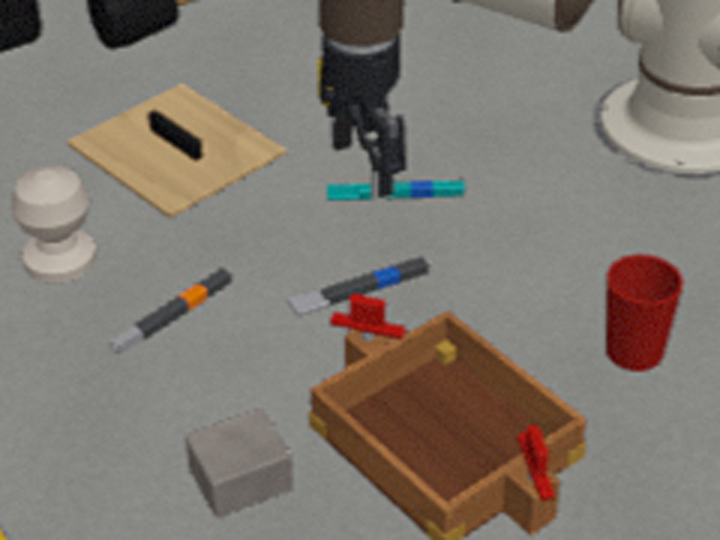

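The crop shows flat with its middle at about (320,215) in the scene image, which matches the prediction. I'll descend, grip and lift.

```bash
python3 -m handwheel '[{"x":0,"y":0,"z":-0.12,"ax":0,"ay":0,"az":0},{"x":0,"y":0,"z":-0.12,"ax":0,"ay":0,"az":0},{"x":0,"y":0,"z":-0.12,"ax":0,"ay":0,"az":0},{"x":0,"y":0,"z":-0.12,"ax":0,"ay":0,"az":0},{"x":0,"y":0,"z":-0.1,"ax":0,"ay":0,"az":0},{"x":0,"y":0,"z":-0.08,"ax":0,"ay":0,"az":0},{"x":0,"y":0,"z":-0.05,"ax":0,"ay":0,"az":0},{"x":0,"y":0,"z":-0.03,"ax":0,"ay":0,"az":0}]' 1
python3 -m handwheel '[{"x":0,"y":0,"z":0,"ax":0,"ay":0,"az":0},{"x":0,"y":0,"z":0,"ax":0,"ay":0,"az":0},{"x":0,"y":0,"z":0,"ax":0,"ay":0,"az":0},{"x":0,"y":0,"z":0,"ax":0,"ay":0,"az":0},{"x":0,"y":0,"z":0,"ax":0,"ay":0,"az":0},{"x":0,"y":0,"z":0,"ax":0,"ay":0,"az":0},{"x":0,"y":0,"z":0,"ax":0,"ay":0,"az":0},{"x":0,"y":0,"z":0,"ax":0,"ay":0,"az":0}]' -1
python3 -m handwheel '[{"x":0,"y":0,"z":0.02,"ax":0,"ay":0,"az":0},{"x":0,"y":0,"z":0.08,"ax":0,"ay":0,"az":0},{"x":0,"y":0,"z":0.12,"ax":0,"ay":0,"az":0},{"x":0,"y":0,"z":0.12,"ax":0,"ay":0,"az":0},{"x":0,"y":0,"z":0.12,"ax":0,"ay":0,"az":0},{"x":0,"y":0,"z":0.12,"ax":0,"ay":0,"az":0},{"x":0,"y":0,"z":0.08,"ax":0,"ay":0,"az":0},{"x":0,"y":0,"z":0.04,"ax":0,"ay":0,"az":0}]'
python3 -c "
from h import *
st()"
```

```text
clock: 2.7
position: [494.1, 35.9, 2.7]
ee_rot: [0.064, 0.998, -0.0, -0.0]
contact_force: [0.8, 0.2, 0.7]
gripper_width: 85.3
grasp_force: 0.0
clock: 3.5
position: [495.1, 36.7, 4.2]
ee_rot: [0.064, 0.998, 0.0, 0.001]
contact_force: [-2.1, 1.2, 6.4]
gripper_width: 14.2
grasp_force: 60.1
clock: 4.3
position: [494.4, 36.3, 144.4]
ee_rot: [0.064, 0.998, 0.0, 0.001]
contact_force: [0.1, -0.4, -2.2]
gripper_width: 14.6
grasp_force: 59.2
t 4.3 p [494.4  36.3 144.4] yawY 82.6 tz [ 0.001  0.001 -1.   ] j [ 0.4   0.25 -0.43 -0.   -0.89 -2.1 ] F [ 0.1 -0.4 -2.2] w 14.6 g 59.2
```

View pics/t1.png

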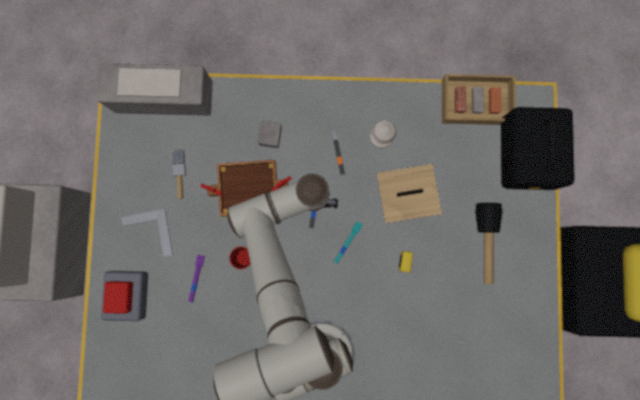

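Only these two chisels are present. Flat is held at width 14.6 mm, so I'll carry it over the case while turning it +103°.

```bash
python3 -m handwheel '[{"x":0.005,"y":0.07,"z":0,"ax":0,"ay":0,"az":0.072},{"x":0.005,"y":0.07,"z":0,"ax":0,"ay":0,"az":0.072},{"x":0.005,"y":0.07,"z":0,"ax":0,"ay":0,"az":0.072},{"x":0.005,"y":0.07,"z":0,"ax":0,"ay":0,"az":0.072},{"x":0.005,"y":0.07,"z":0,"ax":0,"ay":0,"az":0.072},{"x":0.005,"y":0.07,"z":0,"ax":0,"ay":0,"az":0.072},{"x":0.005,"y":0.07,"z":0,"ax":0,"ay":0,"az":0.072},{"x":0.005,"y":0.07,"z":0,"ax":0,"ay":0,"az":0.072}]'
python3 -m handwheel '[{"x":0.005,"y":0.07,"z":0,"ax":0,"ay":0,"az":0.072},{"x":0.005,"y":0.07,"z":0,"ax":0,"ay":0,"az":0.072},{"x":0.005,"y":0.07,"z":0,"ax":0,"ay":0,"az":0.072},{"x":0.005,"y":0.07,"z":0,"ax":0,"ay":0,"az":0.072},{"x":0.005,"y":0.07,"z":0,"ax":0,"ay":0,"az":0.072},{"x":0.005,"y":0.07,"z":0,"ax":0,"ay":0,"az":0.072},{"x":0.005,"y":0.07,"z":0,"ax":0,"ay":0,"az":0.072},{"x":0.005,"y":0.07,"z":0,"ax":0,"ay":0,"az":0.072}]'
python3 -c "
from h import *
st()
im=save('scene','pics/s2.png');cv2.imwrite('pics/s2c.png',cv2.resize(im[150:310,230:430],None,fx=3,fy=3,interpolation=cv2.INTER_CUBIC))"
```

```text
clock: 5.1
position: [501.4, 148.4, 142.0]
ee_rot: [-0.38, 0.925, -0.0, -0.001]
contact_force: [-0.9, 0.6, -2.3]
gripper_width: 14.4
grasp_force: 59.2
clock: 5.9
position: [509.5, 260.3, 141.8]
ee_rot: [0.746, -0.665, -0.0, 0.002]
contact_force: [1.0, -0.4, -2.0]
gripper_width: 14.3
grasp_force: 59.2
t 5.9 p [509.5 260.3 141.8] yawY 6.6 tz [-0.003 -0.002 -1.   ] j [ 0.76  0.38 -0.25 -0.   -0.95 -0.64] F [ 1.  -0.4 -2. ] w 14.3 g 59.2
```

View pics/s2c.png

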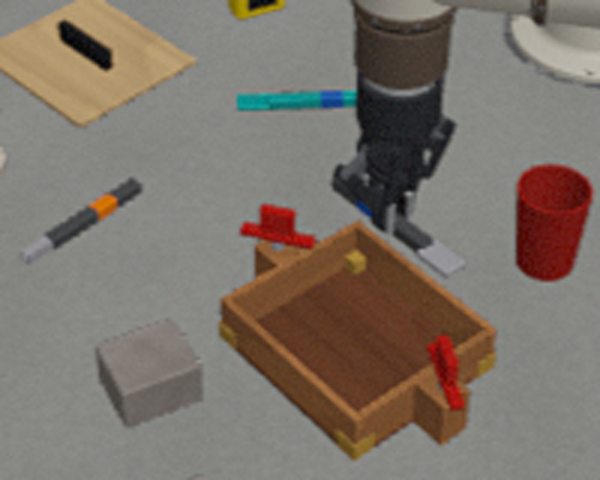

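Flat is held level along the case's y, with its tip at about (382,237) in the full image. I'll check where along the chisel the grip sits.

```bash
python3 -c "
from h import *
print(proj('scene',[[500.3,339.7,146],[509.5,260.3,146],[518.7,180.8,146]]),rays('scene',[[381.7,237.3],[343,212]],146))"
```

```text
[[381.04061916 238.31267564]
 [360.40437521 222.86052808]
 [341.08580334 208.39107077]] [[496.41345305 337.63936641]
 [523.17810766 196.56666016]]
```

```bash
python3 -m handwheel '[{"x":0.01,"y":0,"z":-0.1,"ax":0,"ay":0,"az":-0.007},{"x":0,"y":0,"z":-0.1,"ax":0,"ay":0,"az":0},{"x":0,"y":0,"z":-0.1,"ax":0,"ay":0,"az":0},{"x":0,"y":0,"z":-0.1,"ax":0,"ay":0,"az":0},{"x":0,"y":0,"z":-0.1,"ax":0,"ay":0,"az":0},{"x":0,"y":0,"z":-0.08,"ax":0,"ay":0,"az":0},{"x":0,"y":0,"z":-0.05,"ax":0,"ay":0,"az":0},{"x":0,"y":0,"z":-0.02,"ax":0,"ay":0,"az":0}]'
python3 -m handwheel '[{"x":0,"y":0,"z":-0.005,"ax":0,"ay":0,"az":0},{"x":0,"y":0,"z":0,"ax":0,"ay":0,"az":0},{"x":0,"y":0,"z":0,"ax":0,"ay":0,"az":0},{"x":0,"y":0,"z":0,"ax":0,"ay":0,"az":0},{"x":0,"y":0,"z":0,"ax":0,"ay":0,"az":0},{"x":0,"y":0,"z":0,"ax":0,"ay":0,"az":0},{"x":0,"y":0,"z":0,"ax":0,"ay":0,"az":0},{"x":0,"y":0,"z":0,"ax":0,"ay":0,"az":0}]'
python3 -c "
from h import *
st()"
```

```text
clock: 6.75
position: [511.5, 259.4, 11.7]
ee_rot: [0.741, -0.671, -0.0, 0.002]
contact_force: [0.0, -0.1, -2.0]
gripper_width: 14.1
grasp_force: 59.2
clock: 7.55
position: [512.4, 260.3, 12.4]
ee_rot: [0.741, -0.671, 0.0, -0.0]
contact_force: [0.8, -0.5, -2.8]
gripper_width: 14.6
grasp_force: 59.2
t 7.55 p [512.4 260.3  12.4] yawY 5.7 tz [ 0.  0. -1.] j [ 0.75  0.55 -0.36 -0.   -0.66 -0.65] F [ 0.8 -0.5 -2.8] w 14.6 g 59.2
```

```bash
python3 -m handwheel '[{"x":0,"y":0,"z":-0.005,"ax":0,"ay":0,"az":0},{"x":0,"y":0,"z":0,"ax":0,"ay":0,"az":0},{"x":0,"y":0,"z":0,"ax":0,"ay":0,"az":0},{"x":0,"y":0,"z":0,"ax":0,"ay":0,"az":0},{"x":0,"y":0,"z":0.05,"ax":0,"ay":0,"az":0},{"x":0,"y":0,"z":0.1,"ax":0,"ay":0,"az":0},{"x":0,"y":0,"z":0.15,"ax":0,"ay":0,"az":0},{"x":0,"y":0,"z":0.15,"ax":0,"ay":0,"az":0}]' -0.06
python3 -m handwheel '[{"x":0,"y":0,"z":0.15,"ax":0,"ay":0,"az":0},{"x":0.053,"y":-0.094,"z":0.05,"ax":0,"ay":0,"az":-0.058},{"x":0.053,"y":-0.094,"z":0,"ax":0,"ay":0,"az":-0.058},{"x":0.053,"y":-0.094,"z":0,"ax":0,"ay":0,"az":-0.058},{"x":0.053,"y":-0.094,"z":0,"ax":0,"ay":0,"az":-0.058},{"x":0.053,"y":-0.094,"z":0,"ax":0,"ay":0,"az":-0.058},{"x":0.053,"y":-0.094,"z":0,"ax":0,"ay":0,"az":-0.058},{"x":0.053,"y":-0.094,"z":0,"ax":0,"ay":0,"az":-0.058}]' 1
python3 -m handwheel '[{"x":0.053,"y":-0.094,"z":0,"ax":0,"ay":0,"az":-0.058},{"x":0.053,"y":-0.094,"z":0,"ax":0,"ay":0,"az":-0.058},{"x":0.053,"y":-0.094,"z":0,"ax":0,"ay":0,"az":-0.058},{"x":0.053,"y":-0.094,"z":0,"ax":0,"ay":0,"az":-0.058},{"x":0.053,"y":-0.094,"z":0,"ax":0,"ay":0,"az":-0.058},{"x":0.053,"y":-0.094,"z":0,"ax":0,"ay":0,"az":-0.058},{"x":0.053,"y":-0.094,"z":0,"ax":0,"ay":0,"az":-0.058},{"x":0.053,"y":-0.094,"z":0,"ax":0,"ay":0,"az":-0.058}]'
python3 -c "
from h import *
st()
im=save('scene','pics/s3.png');cv2.imwrite('pics/s3c.png',cv2.resize(im[120:310,190:430],None,fx=3,fy=3,interpolation=cv2.INTER_CUBIC))
print(proj('scene',[[682.2,-39.8,8],[760.3,-22.6,8],[604,-57,8]]))"
```

```text
clock: 8.35
position: [512.3, 260.2, 102.8]
ee_rot: [0.741, -0.671, 0.0, 0.0]
contact_force: [0.2, -0.6, -0.5]
gripper_width: 39.9
grasp_force: 0.0
clock: 9.15
position: [587.0, 127.9, 142.3]
ee_rot: [-0.492, 0.871, -0.0, 0.0]
contact_force: [-0.6, 0.7, 0.2]
gripper_width: 85.5
grasp_force: 0.0
clock: 9.95
position: [671.8, -22.5, 142.3]
ee_rot: [-0.149, 0.989, -0.0, 0.0]
contact_force: [0.6, -0.5, -0.6]
gripper_width: 85.1
grasp_force: 0.0
t 9.95 p [671.8 -22.5 142.3] yawY 107.2 tz [ 0.001  0.    -1.   ] j [ 0.21  0.53  0.01  0.   -1.05 -1.48] F [ 0.6 -0.5 -0.6] w 85.1 g 0.0
[[257.76697818 222.23646334]
 [237.88452657 234.88411706]
 [276.62316237 210.24747755]]
```

View pics/s3c.png

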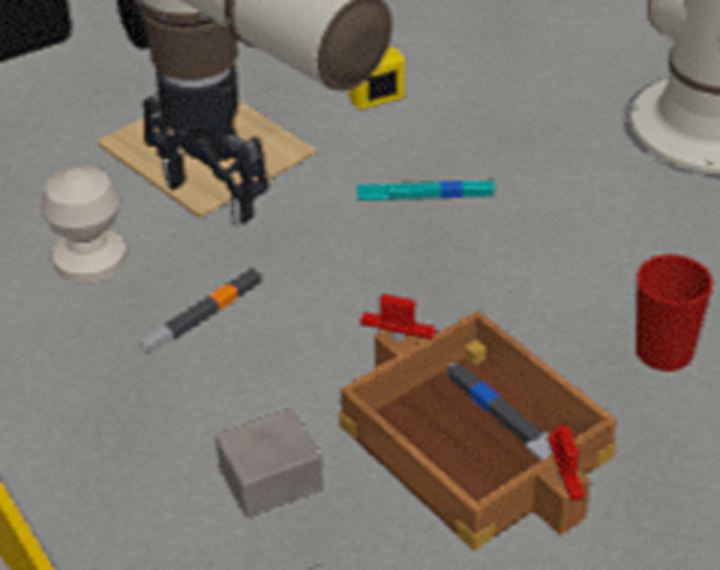

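Flat lies in the case. The point chisel's ends are at (238,236) and (277,212), as predicted, so I'll grasp it.

```bash
python3 -m handwheel '[{"x":0.026,"y":-0.044,"z":0,"ax":0,"ay":0,"az":-0.027},{"x":0.026,"y":-0.043,"z":-0.06,"ax":0,"ay":0,"az":-0.026},{"x":0,"y":0,"z":-0.12,"ax":0,"ay":0,"az":0},{"x":0,"y":0,"z":-0.14,"ax":0,"ay":0,"az":0},{"x":0,"y":0,"z":-0.14,"ax":0,"ay":0,"az":0},{"x":0,"y":0,"z":-0.12,"ax":0,"ay":0,"az":0},{"x":0,"y":0,"z":-0.08,"ax":0,"ay":0,"az":0},{"x":0,"y":0,"z":-0.035,"ax":0,"ay":0,"az":0}]' 1
python3 -m handwheel '[{"x":0,"y":0,"z":0,"ax":0,"ay":0,"az":0},{"x":0,"y":0,"z":0,"ax":0,"ay":0,"az":0},{"x":0,"y":0,"z":0,"ax":0,"ay":0,"az":0},{"x":0,"y":0,"z":0,"ax":0,"ay":0,"az":0},{"x":0,"y":0,"z":0,"ax":0,"ay":0,"az":0},{"x":0,"y":0,"z":0,"ax":0,"ay":0,"az":0},{"x":0,"y":0,"z":0,"ax":0,"ay":0,"az":0},{"x":0,"y":0,"z":0,"ax":0,"ay":0,"az":0}]' -1
python3 -m handwheel '[{"x":0,"y":0,"z":0.02,"ax":0,"ay":0,"az":0},{"x":0,"y":0,"z":0.08,"ax":0,"ay":0,"az":0},{"x":0,"y":0,"z":0.12,"ax":0,"ay":0,"az":0},{"x":0,"y":0,"z":0.12,"ax":0,"ay":0,"az":0},{"x":0,"y":0,"z":0.12,"ax":0,"ay":0,"az":0},{"x":0,"y":0,"z":0.12,"ax":0,"ay":0,"az":0},{"x":0,"y":0,"z":0.08,"ax":0,"ay":0,"az":0},{"x":0,"y":0,"z":0.04,"ax":0,"ay":0,"az":0}]'
python3 -c "
from h import *
st()"
```

```text
clock: 10.8
position: [680.6, -39.1, -0.0]
ee_rot: [-0.11, 0.994, -0.0, -0.002]
contact_force: [1.1, -1.0, -0.8]
gripper_width: 85.5
grasp_force: 0.0
clock: 11.6
position: [682.4, -38.9, 3.5]
ee_rot: [-0.11, 0.994, -0.0, 0.001]
contact_force: [-1.7, 2.5, 5.8]
gripper_width: 14.0
grasp_force: 62.1
clock: 12.4
position: [682.3, -39.2, 144.7]
ee_rot: [-0.11, 0.994, 0.0, 0.001]
contact_force: [-0.4, 0.5, -2.8]
gripper_width: 14.4
grasp_force: 61.1
t 12.4 p [682.3 -39.2 144.7] yawY 102.6 tz [ 0.003  0.    -1.   ] j [ 0.18  0.55  0.05  0.   -1.07 -1.53] F [-0.4  0.5 -2.8] w 14.4 g 61.1
```

```bash
python3 -m handwheel '[{"x":-0.0316,"y":0.0956,"z":0,"ax":0,"ay":0,"az":0.0577},{"x":-0.0316,"y":0.0956,"z":0,"ax":0,"ay":0,"az":0.0577},{"x":-0.0316,"y":0.0956,"z":0,"ax":0,"ay":0,"az":0.0577},{"x":-0.0316,"y":0.0956,"z":0,"ax":0,"ay":0,"az":0.0577},{"x":-0.0316,"y":0.0956,"z":0,"ax":0,"ay":0,"az":0.0577},{"x":-0.0316,"y":0.0956,"z":0,"ax":0,"ay":0,"az":0.0577},{"x":-0.0316,"y":0.0956,"z":0,"ax":0,"ay":0,"az":0.0577},{"x":-0.0316,"y":0.0956,"z":0,"ax":0,"ay":0,"az":0.0577}]'
python3 -m handwheel '[{"x":-0.0316,"y":0.0956,"z":0,"ax":0,"ay":0,"az":0.0577},{"x":-0.0316,"y":0.0956,"z":0,"ax":0,"ay":0,"az":0.0577},{"x":-0.0316,"y":0.0956,"z":0,"ax":0,"ay":0,"az":0.0577},{"x":-0.0316,"y":0.0956,"z":0,"ax":0,"ay":0,"az":0.0577},{"x":-0.0316,"y":0.0956,"z":0,"ax":0,"ay":0,"az":0.0577},{"x":-0.0316,"y":0.0956,"z":0,"ax":0,"ay":0,"az":0.0577},{"x":-0.0316,"y":0.0956,"z":0,"ax":0,"ay":0,"az":0.0577},{"x":-0.0316,"y":0.0956,"z":0,"ax":0,"ay":0,"az":0.0577}]'
python3 -c "
from h import *
st()
im=save('scene','pics/s4.png');cv2.imwrite('pics/s4c.png',cv2.resize(im[150:310,230:430],None,fx=3,fy=3,interpolation=cv2.INTER_CUBIC))
p=arm.read_state()['position'];a=np.radians(95.7);d=80*np.array([np.cos(a),np.sin(a)])
print(proj('scene',[[p[0]+k*d[0],p[1]+k*d[1],p[2]+4] for k in(1,-1)]))"
```

```text
clock: 13.2
position: [630.2, 114.4, 141.5]
ee_rot: [-0.457, 0.89, 0.0, -0.001]
contact_force: [0.5, -0.1, -2.8]
gripper_width: 14.0
grasp_force: 61.0
clock: 14.0
position: [579.7, 267.2, 141.6]
ee_rot: [0.743, -0.67, -0.0, 0.001]
contact_force: [-0.1, -0.8, -2.4]
gripper_width: 14.3
grasp_force: 61.0
t 14.0 p [579.7 267.2 141.6] yawY 5.9 tz [-0.002 -0.001 -1.   ] j [ 0.68  0.48 -0.08 -0.   -1.02 -0.58] F [-0.1 -0.8 -2.4] w 14.3 g 61.0
[[361.94952144 251.26029398]
 [322.94350678 219.32250324]]
```

View pics/s4c.png

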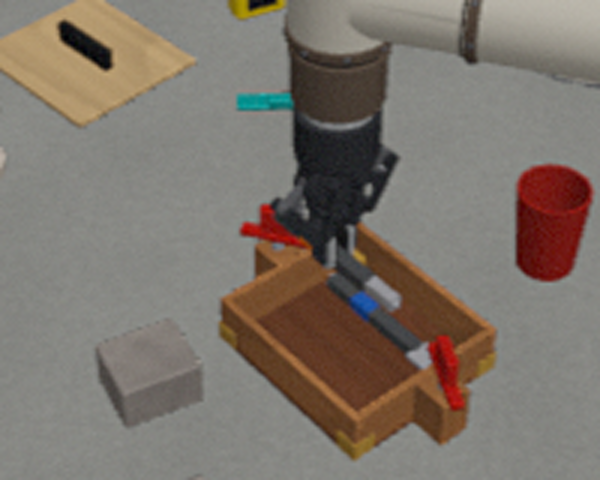

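The point chisel is centred, with its tip at about (361,250) as predicted. I'll lower it in, release, and go up toward button b.

```bash
python3 -m handwheel '[{"x":0.005,"y":0,"z":-0.1,"ax":0,"ay":0,"az":0},{"x":0,"y":0,"z":-0.1,"ax":0,"ay":0,"az":0},{"x":0,"y":0,"z":-0.1,"ax":0,"ay":0,"az":0},{"x":0,"y":0,"z":-0.1,"ax":0,"ay":0,"az":0},{"x":0,"y":0,"z":-0.1,"ax":0,"ay":0,"az":0},{"x":0,"y":0,"z":-0.08,"ax":0,"ay":0,"az":0},{"x":0,"y":0,"z":-0.05,"ax":0,"ay":0,"az":0},{"x":0,"y":0,"z":-0.025,"ax":0,"ay":0,"az":0}]'
python3 -m handwheel '[{"x":0,"y":0,"z":0,"ax":0,"ay":0,"az":0},{"x":0,"y":0,"z":0,"ax":0,"ay":0,"az":0},{"x":0,"y":0,"z":0,"ax":0,"ay":0,"az":0},{"x":0,"y":0,"z":0,"ax":0,"ay":0,"az":0},{"x":0,"y":0,"z":0.05,"ax":0,"ay":0,"az":0},{"x":0,"y":0,"z":0.1,"ax":0,"ay":0,"az":0},{"x":0,"y":0,"z":0.15,"ax":0,"ay":0,"az":0},{"x":0,"y":0,"z":0.15,"ax":0,"ay":0,"az":0}]' -0.06
python3 -m handwheel '[{"x":0,"y":0,"z":0.15,"ax":0,"ay":0,"az":0},{"x":0,"y":0,"z":0.15,"ax":0,"ay":0,"az":0},{"x":0,"y":0,"z":0,"ax":0,"ay":0,"az":0},{"x":0,"y":0,"z":0,"ax":0,"ay":0,"az":0},{"x":0,"y":0,"z":0,"ax":0,"ay":0,"az":0},{"x":0,"y":0,"z":0,"ax":0,"ay":0,"az":0},{"x":0,"y":0,"z":0,"ax":0,"ay":0,"az":0},{"x":0,"y":0,"z":0,"ax":0,"ay":0,"az":0}]' -0.06
python3 -c "
from h import *
st()"
```

```text
clock: 14.85
position: [581.1, 266.2, 9.9]
ee_rot: [0.741, -0.671, -0.0, 0.001]
contact_force: [-0.1, 0.4, -2.3]
gripper_width: 14.0
grasp_force: 61.0
clock: 15.65
position: [581.7, 266.8, 103.1]
ee_rot: [0.742, -0.671, 0.0, -0.0]
contact_force: [-0.0, 0.5, 0.2]
gripper_width: 40.2
grasp_force: 0.0
clock: 16.45
position: [581.5, 266.7, 160.5]
ee_rot: [0.741, -0.671, -0.0, 0.001]
contact_force: [0.2, -0.1, 0.0]
gripper_width: 39.9
grasp_force: 0.0
t 16.45 p [581.5 266.7 160.5] yawY 5.7 tz [-0.001 -0.001 -1.   ] j [ 0.68  0.46 -0.05 -0.   -1.06 -0.58] F [ 0.2 -0.1  0. ] w 39.9 g 0.0
```

```bash
python3 -m handwheel '[{"x":-0.0296,"y":0.0708,"z":0,"ax":0,"ay":0,"az":-0.0375},{"x":-0.0296,"y":0.0708,"z":0,"ax":0,"ay":0,"az":-0.0375},{"x":-0.0296,"y":0.0708,"z":0,"ax":0,"ay":0,"az":-0.0375},{"x":-0.0296,"y":0.0708,"z":0,"ax":0,"ay":0,"az":-0.0375},{"x":-0.0296,"y":0.0708,"z":0,"ax":0,"ay":0,"az":-0.0375},{"x":-0.0296,"y":0.0708,"z":0,"ax":0,"ay":0,"az":-0.0375},{"x":-0.0296,"y":0.0708,"z":0,"ax":0,"ay":0,"az":-0.0375},{"x":-0.0296,"y":0.0708,"z":0,"ax":0,"ay":0,"az":-0.0375}]' 0.4
python3 -m handwheel '[{"x":0,"y":0,"z":0,"ax":0,"ay":0,"az":0},{"x":0,"y":0,"z":-0.08,"ax":0,"ay":0,"az":0},{"x":0,"y":0,"z":-0.08,"ax":0,"ay":0,"az":0},{"x":0,"y":0,"z":-0.08,"ax":0,"ay":0,"az":0},{"x":0,"y":0,"z":-0.07,"ax":0,"ay":0,"az":0},{"x":0,"y":0,"z":-0.05,"ax":0,"ay":0,"az":0},{"x":0,"y":0,"z":-0.03,"ax":0,"ay":0,"az":0},{"x":0,"y":0,"z":-0.01,"ax":0,"ay":0,"az":0}]'
python3 -c "
from h import *
st()
im=save('scene','pics/s5.png');cv2.imwrite('pics/s5c.png',cv2.resize(im[170:310,280:440],None,fx=4,fy=4,interpolation=cv2.INTER_CUBIC))"
```

```text
clock: 17.25
position: [534.0, 380.7, 160.9]
ee_rot: [-0.563, 0.826, -0.0, -0.0]
contact_force: [-0.3, -0.1, -0.4]
gripper_width: 59.6
grasp_force: 0.0
clock: 18.05
position: [534.3, 379.8, 80.6]
ee_rot: [-0.564, 0.826, -0.0, -0.0]
contact_force: [-0.3, -0.1, 0.1]
gripper_width: 59.7
grasp_force: 0.0
t 18.05 p [534.3 379.8  80.6] yawY 158.7 tz [-0.001 -0.001 -1.   ] j [ 0.86  0.57 -0.09  0.   -0.91 -1.24] F [-0.3 -0.1  0.1] w 59.7 g 0.0
```

View pics/s5c.png

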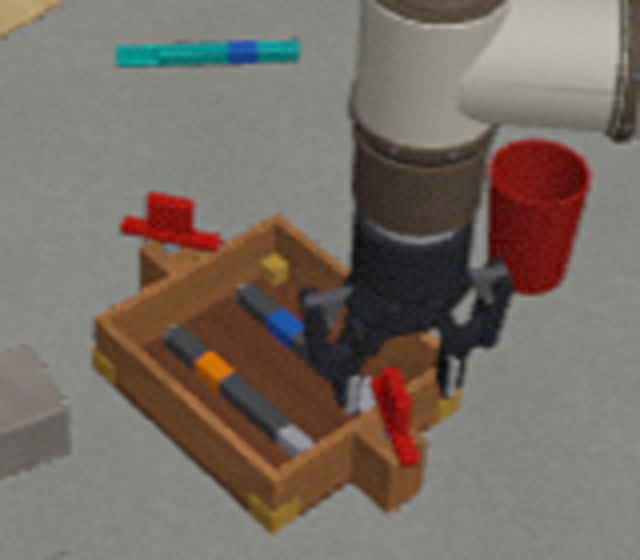

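Both chisels lie in the case and the fingers straddle tab a, at crop (392,395). I'll grip it.

```bash
python3 -m handwheel '[{"x":0,"y":0,"z":0,"ax":0,"ay":0,"az":0},{"x":0,"y":0,"z":0,"ax":0,"ay":0,"az":0},{"x":0,"y":0,"z":0,"ax":0,"ay":0,"az":0},{"x":0,"y":0,"z":0,"ax":0,"ay":0,"az":0},{"x":0,"y":0,"z":0,"ax":0,"ay":0,"az":0},{"x":0,"y":0,"z":0,"ax":0,"ay":0,"az":0},{"x":0,"y":0,"z":0,"ax":0,"ay":0,"az":0},{"x":0,"y":0,"z":0,"ax":0,"ay":0,"az":0}]' -1
python3 -m handwheel '[{"x":0,"y":0,"z":0,"ax":0,"ay":0,"az":-0.03},{"x":0,"y":0,"z":0,"ax":0,"ay":0,"az":-0.03},{"x":0,"y":0,"z":0,"ax":0,"ay":0,"az":0},{"x":0,"y":0,"z":0,"ax":0,"ay":0,"az":0},{"x":0,"y":0,"z":0,"ax":0,"ay":0,"az":0},{"x":0,"y":0,"z":0,"ax":0,"ay":0,"az":0},{"x":0,"y":0,"z":0,"ax":0,"ay":0,"az":0},{"x":0,"y":0,"z":0,"ax":0,"ay":0,"az":0}]'
python3 -c "
from h import *
st();print(arm.read_state()['wrist_torque'])"
```

```text
clock: 18.9
position: [536.5, 379.7, 82.4]
ee_rot: [-0.564, 0.826, -0.001, 0.002]
contact_force: [5.3, -2.4, -0.6]
gripper_width: 10.9
grasp_force: 59.7
clock: 19.7
position: [536.1, 379.8, 82.4]
ee_rot: [-0.525, 0.851, -0.0, 0.002]
contact_force: [4.7, -2.5, 0.1]
gripper_width: 10.9
grasp_force: 59.8
t 19.7 p [536.1 379.8  82.4] yawY 153.3 tz [ 0.003  0.001 -1.   ] j [ 0.86  0.56 -0.09  0.   -0.91 -1.33] F [ 4.7 -2.5  0.1] w 10.9 g 59.8
[-0.63114726 -1.27984425 -0.10823414]
```

```bash
python3 -m handwheel '[{"x":0.004,"y":0,"z":0,"ax":0,"ay":0,"az":-0.077},{"x":0.004,"y":0,"z":0,"ax":0,"ay":0,"az":-0.077},{"x":0,"y":0,"z":0,"ax":0,"ay":0,"az":-0.077},{"x":0,"y":0,"z":0,"ax":0,"ay":0,"az":-0.077},{"x":0,"y":0,"z":0,"ax":0,"ay":0,"az":-0.077},{"x":0,"y":0,"z":0,"ax":0,"ay":0,"az":-0.077},{"x":0,"y":0,"z":0,"ax":0,"ay":0,"az":-0.077},{"x":0,"y":0,"z":0,"ax":0,"ay":0,"az":-0.077}]'
python3 -m handwheel '[{"x":0,"y":0,"z":0,"ax":0,"ay":0,"az":0},{"x":0,"y":0,"z":0,"ax":0,"ay":0,"az":0},{"x":0,"y":0,"z":0,"ax":0,"ay":0,"az":0},{"x":0,"y":0,"z":0,"ax":0,"ay":0,"az":0},{"x":0,"y":0,"z":0,"ax":0,"ay":0,"az":0},{"x":0,"y":0,"z":0,"ax":0,"ay":0,"az":0},{"x":0,"y":0,"z":0,"ax":0,"ay":0,"az":0},{"x":0,"y":0,"z":0,"ax":0,"ay":0,"az":0}]'
python3 -c "
from h import *
st();print(arm.read_state()['wrist_torque'])"
```

```text
clock: 20.5
position: [533.8, 383.6, 82.4]
ee_rot: [-0.067, 0.998, 0.003, -0.0]
contact_force: [-9.4, 8.5, 3.0]
gripper_width: 10.5
grasp_force: 60.3
clock: 21.3
position: [533.8, 383.6, 82.4]
ee_rot: [-0.069, 0.998, 0.003, -0.0]
contact_force: [-8.1, 7.2, 3.0]
gripper_width: 10.9
grasp_force: 60.3
t 21.3 p [533.8 383.6  82.4] yawY 97.9 tz [-0.001  0.005 -1.   ] j [ 0.87  0.57 -0.09 -0.01 -0.91 -2.3 ] F [-8.1  7.2  3. ] w 10.9 g 60.3
[ 2.3377249   2.69600182 -0.02133244]
```

```bash
python3 -m handwheel '[{"x":0,"y":0,"z":0,"ax":0,"ay":0,"az":0},{"x":0,"y":0,"z":0,"ax":0,"ay":0,"az":0},{"x":0,"y":0,"z":0,"ax":0,"ay":0,"az":0},{"x":0,"y":0,"z":0,"ax":0,"ay":0,"az":0},{"x":0,"y":0,"z":0.05,"ax":0,"ay":0,"az":0},{"x":0,"y":0,"z":0.08,"ax":0,"ay":0,"az":0},{"x":0,"y":0,"z":0.1,"ax":0,"ay":0,"az":0},{"x":0,"y":0,"z":0.1,"ax":0,"ay":0,"az":0}]' 0.4
python3 -m handwheel '[{"x":0.0081,"y":-0.0736,"z":0,"ax":0,"ay":0,"az":0.0838},{"x":0.0081,"y":-0.0736,"z":0,"ax":0,"ay":0,"az":0.0838},{"x":0.0081,"y":-0.0736,"z":0,"ax":0,"ay":0,"az":0.0838},{"x":0.0081,"y":-0.0736,"z":0,"ax":0,"ay":0,"az":0.0838},{"x":0.0081,"y":-0.0736,"z":0,"ax":0,"ay":0,"az":0.0838},{"x":0.0081,"y":-0.0736,"z":0,"ax":0,"ay":0,"az":0.0838},{"x":0.0081,"y":-0.0736,"z":0,"ax":0,"ay":0,"az":0.0838},{"x":0.0081,"y":-0.0736,"z":0,"ax":0,"ay":0,"az":0.0838}]'
python3 -m handwheel '[{"x":0.0081,"y":-0.0736,"z":0,"ax":0,"ay":0,"az":0.0838},{"x":0.0081,"y":-0.0736,"z":0,"ax":0,"ay":0,"az":0.0838},{"x":0.0081,"y":-0.0736,"z":0,"ax":0,"ay":0,"az":0.0838},{"x":0.0081,"y":-0.0736,"z":0,"ax":0,"ay":0,"az":0.0838},{"x":0.0081,"y":-0.0736,"z":0,"ax":0,"ay":0,"az":0.0838},{"x":0.0081,"y":-0.0736,"z":0,"ax":0,"ay":0,"az":0.0838},{"x":0.0081,"y":-0.0736,"z":0,"ax":0,"ay":0,"az":0.0838},{"x":0.0081,"y":-0.0736,"z":0,"ax":0,"ay":0,"az":0.0838}]'
python3 -c "
from h import *
st()
im=save('scene','pics/s6.png');cv2.imwrite('pics/s6c.png',cv2.resize(im[170:310,280:440],None,fx=4,fy=4,interpolation=cv2.INTER_CUBIC))"
```

```text
clock: 22.1
position: [536.2, 379.9, 148.6]
ee_rot: [-0.068, 0.998, -0.0, 0.0]
contact_force: [-0.2, 0.6, -0.4]
gripper_width: 60.3
grasp_force: 0.0
clock: 22.9
position: [549.2, 261.6, 148.2]
ee_rot: [-0.563, 0.827, -0.0, 0.0]
contact_force: [-0.1, 0.2, 0.3]
gripper_width: 59.7
grasp_force: 0.0
clock: 23.7
position: [562.2, 143.8, 148.2]
ee_rot: [0.902, -0.432, 0.0, -0.0]
contact_force: [0.2, 0.1, -0.1]
gripper_width: 59.8
grasp_force: 0.0
t 23.7 p [562.2 143.8 148.2] yawY 38.8 tz [ 0.001  0.    -1.   ] j [ 0.53  0.38 -0.22  0.   -0.97  0.15] F [ 0.2  0.1 -0.1] w 59.8 g 0.0
```

View pics/s6c.png

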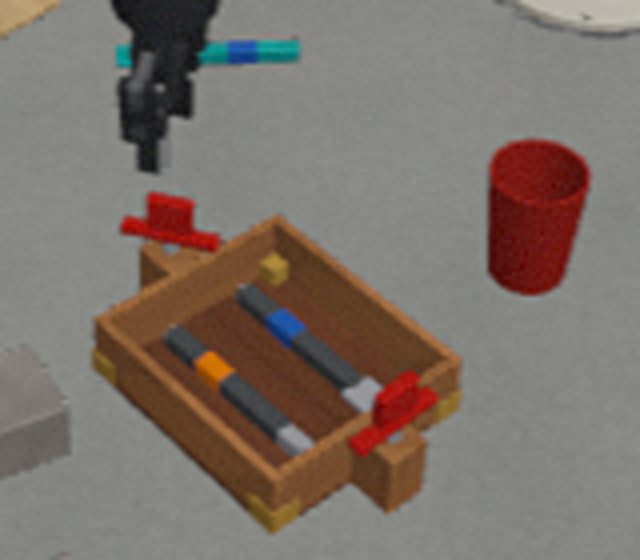

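Button a now lies beside the end wall and both chisels are in. I'll get the pivots from the scene view, with tab centres at crop (396,398) and (170,214).

```bash
python3 -c "
from h import *
c=lambda l:(np.array(l)+.5)/4-.5+[280,170]
print('tabs',rays('scene',c([[397,399],[170,214]]),89))
# rim corners in scene crop: near(270,482) left(94,322) far(278,216) right(461,358)
w=rays('scene',c([[270,482],[94,322],[278,216],[461,358]]),54);print(w,w.mean(0),'yaxis',ang(w[1],w[0]),ang(w[2],w[3]),'x',ang(w[2],w[1]),ang(w[3],w[0]))
print('bar a',ang(*rays('scene',c([[437,397],[354,446]]),69)))
"
```

```text
tabs [[538.65974639 384.88178115]
 [563.75610476 150.55766548]]
[[631.7937931  372.25551203]
 [650.64459098 183.46120513]
 [476.19286842 165.67063341]
 [455.65896906 355.51773964]] [553.57255539 269.22627255] yaxis 95.7 96.2 x 5.8 5.4
bar a 2.7
```

The scene camera and the feel of the grip agree on pivot a at (538.7,384.8). That puts b at (563.8,150.6) and the case centre at (551,267.7), yaw 6°. Next is b.

```bash
python3 -m handwheel '[{"x":0.004,"y":0.017,"z":0,"ax":0,"ay":0,"az":0},{"x":0.004,"y":0.017,"z":-0.05,"ax":0,"ay":0,"az":0},{"x":0,"y":0,"z":-0.08,"ax":0,"ay":0,"az":0},{"x":0,"y":0,"z":-0.08,"ax":0,"ay":0,"az":0},{"x":0,"y":0,"z":-0.06,"ax":0,"ay":0,"az":0},{"x":0,"y":0,"z":-0.04,"ax":0,"ay":0,"az":0},{"x":0,"y":0,"z":-0.02,"ax":0,"ay":0,"az":0},{"x":0,"y":0,"z":-0.01,"ax":0,"ay":0,"az":0}]'
python3 -m handwheel '[{"x":0,"y":0,"z":0,"ax":0,"ay":0,"az":0},{"x":0,"y":0,"z":0,"ax":0,"ay":0,"az":0},{"x":0,"y":0,"z":0,"ax":0,"ay":0,"az":0},{"x":0,"y":0,"z":0,"ax":0,"ay":0,"az":0},{"x":0,"y":0,"z":0,"ax":0,"ay":0,"az":0},{"x":0,"y":0,"z":0,"ax":0,"ay":0,"az":0},{"x":0,"y":0,"z":0,"ax":0,"ay":0,"az":0},{"x":0,"y":0,"z":0,"ax":0,"ay":0,"az":0}]' -1
python3 -m handwheel '[{"x":0,"y":0,"z":0,"ax":0,"ay":0,"az":0.077},{"x":0,"y":0,"z":0,"ax":0,"ay":0,"az":0.077},{"x":0,"y":0,"z":0,"ax":0,"ay":0,"az":0.077},{"x":0,"y":0,"z":0,"ax":0,"ay":0,"az":0.077},{"x":0,"y":0,"z":0,"ax":0,"ay":0,"az":0.077},{"x":0,"y":0,"z":0,"ax":0,"ay":0,"az":0.077},{"x":0,"y":0,"z":0,"ax":0,"ay":0,"az":0.077},{"x":0,"y":0,"z":0,"ax":0,"ay":0,"az":0.077}]'
python3 -m handwheel '[{"x":0,"y":0,"z":0,"ax":0,"ay":0,"az":0},{"x":0,"y":0,"z":0,"ax":0,"ay":0,"az":0},{"x":0,"y":0,"z":0,"ax":0,"ay":0,"az":0},{"x":0,"y":0,"z":0,"ax":0,"ay":0,"az":0},{"x":0,"y":0,"z":0,"ax":0,"ay":0,"az":0},{"x":0,"y":0,"z":0,"ax":0,"ay":0,"az":0},{"x":0,"y":0,"z":0,"ax":0,"ay":0,"az":0},{"x":0,"y":0,"z":0,"ax":0,"ay":0,"az":0}]'
python3 -c "
from h import *
st();print(arm.read_state()['wrist_torque'])"
```

```text
clock: 24.55
position: [563.5, 151.6, 79.1]
ee_rot: [0.901, -0.434, 0.0, 0.0]
contact_force: [0.3, -0.4, 0.0]
gripper_width: 59.6
grasp_force: 0.0
clock: 25.35
position: [562.0, 150.2, 79.9]
ee_rot: [0.901, -0.434, -0.001, 0.002]
contact_force: [-4.6, -2.7, 4.6]
gripper_width: 10.9
grasp_force: 60.3
clock: 26.15
position: [561.7, 149.5, 79.9]
ee_rot: [0.999, 0.037, -0.002, 0.001]
contact_force: [-4.9, -5.8, 6.4]
gripper_width: 11.1
grasp_force: 60.4
clock: 26.95
position: [561.6, 149.5, 79.9]
ee_rot: [0.999, 0.035, -0.002, 0.001]
contact_force: [-4.4, -3.6, 5.8]
gripper_width: 10.8
grasp_force: 60.4
t 26.95 p [561.6 149.5  79.9] yawY 94.0 tz [-0.004 -0.003 -1.   ] j [ 0.54  0.46 -0.29  0.   -0.82  1.1 ] F [-4.4 -3.6  5.8] w 10.8 g 60.4
[-1.15642242  1.21777277  0.0857287 ]
```

```bash
python3 -m handwheel '[{"x":0,"y":0,"z":0,"ax":0,"ay":0,"az":0},{"x":0,"y":0,"z":0,"ax":0,"ay":0,"az":0},{"x":0,"y":0,"z":0,"ax":0,"ay":0,"az":0},{"x":0,"y":0,"z":0,"ax":0,"ay":0,"az":0},{"x":0,"y":0,"z":0.05,"ax":0,"ay":0,"az":0},{"x":0,"y":0,"z":0.1,"ax":0,"ay":0,"az":0},{"x":0,"y":0,"z":0.15,"ax":0,"ay":0,"az":0},{"x":0,"y":0,"z":0.15,"ax":0,"ay":0,"az":0}]' 0.4
python3 - <<'E'
from h import *
from meas import rect
st()
im=save('scene','pics/s7.png');x0,y0=205,135
cv2.imwrite('pics/s7c.png',cv2.resize(im[y0:y0+75,x0:x0+110],None,fx=6,fy=6,interpolation=cv2.INTER_CUBIC))
h=cv2.cvtColor(im,cv2.COLOR_BGR2HSV).astype(int);m=(h[...,1]>50)&(h[...,0]<28)
z=np.zeros(m.shape,bool);z[140:200,215:300]=m[140:200,215:300]
print("lid scene",rect(z,"scene",18))
im=save('top','pics/t7.png');h=cv2.cvtColor(im,cv2.COLOR_BGR2HSV).astype(int);m=(h[...,1]>50)&(h[...,0]<28)
z=np.zeros(m.shape,bool);z[150:235,360:455]=m[150:235,360:455]
print("lid top",rect(z,"top",18))
E
```

```text
clock: 27.75
position: [563.4, 151.4, 170.8]
ee_rot: [0.999, 0.035, -0.0, 0.0]
contact_force: [1.1, 0.1, 0.2]
gripper_width: 59.7
grasp_force: 0.0
t 27.75 p [563.4 151.4 170.8] yawY 94.0 tz [-0. -0. -1.] j [ 0.54  0.36 -0.18  0.   -1.02  1.1 ] F [1.1 0.1 0.2] w 59.7 g 0.0
lid scene (array([ 551.3, -280. ]), array([180.2, 201.8]), 10.8)
lid top (array([ 545.4, -285.3]), array([176.9, 197.1]), 10.7)
```

View pics/s7c.png

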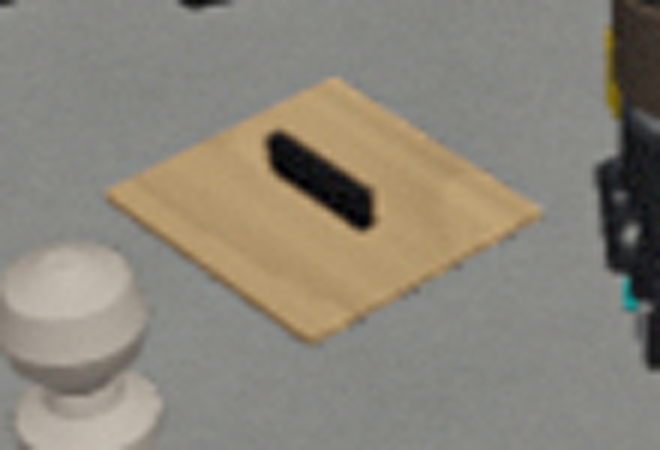

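The lid is still in place: centre ≈ (549.4,-281.2), yaw 10.7°, handle in the crop at (320,180). I'll move over it.

```bash
python3 -m handwheel '[{"x":-0.0044,"y":-0.1352,"z":0,"ax":0,"ay":0,"az":-0.0578},{"x":-0.0044,"y":-0.1352,"z":0,"ax":0,"ay":0,"az":-0.0578},{"x":-0.0044,"y":-0.1352,"z":0,"ax":0,"ay":0,"az":-0.0578},{"x":-0.0044,"y":-0.1352,"z":0,"ax":0,"ay":0,"az":-0.0578},{"x":-0.0044,"y":-0.1352,"z":0,"ax":0,"ay":0,"az":-0.0578},{"x":-0.0044,"y":-0.1352,"z":0,"ax":0,"ay":0,"az":-0.0578},{"x":-0.0044,"y":-0.1352,"z":0,"ax":0,"ay":0,"az":-0.0578},{"x":-0.0044,"y":-0.1352,"z":0,"ax":0,"ay":0,"az":-0.0578}]' 0.4
python3 -m handwheel '[{"x":-0.0044,"y":-0.1352,"z":0,"ax":0,"ay":0,"az":-0.0578},{"x":-0.0044,"y":-0.1352,"z":0,"ax":0,"ay":0,"az":-0.0578},{"x":-0.0044,"y":-0.1352,"z":0,"ax":0,"ay":0,"az":-0.0578},{"x":-0.0044,"y":-0.1352,"z":0,"ax":0,"ay":0,"az":-0.0578},{"x":-0.0044,"y":-0.1352,"z":0,"ax":0,"ay":0,"az":-0.0578},{"x":-0.0044,"y":-0.1352,"z":0,"ax":0,"ay":0,"az":-0.0578},{"x":-0.0044,"y":-0.1352,"z":0,"ax":0,"ay":0,"az":-0.0578},{"x":-0.0044,"y":-0.1352,"z":0,"ax":0,"ay":0,"az":-0.0578}]'
python3 -m handwheel '[{"x":0,"y":0,"z":-0.05,"ax":0,"ay":0,"az":0},{"x":0,"y":0,"z":-0.1,"ax":0,"ay":0,"az":0},{"x":0,"y":0,"z":-0.1,"ax":0,"ay":0,"az":0},{"x":0,"y":0,"z":-0.1,"ax":0,"ay":0,"az":0},{"x":0,"y":0,"z":-0.08,"ax":0,"ay":0,"az":0},{"x":0,"y":0,"z":-0.07,"ax":0,"ay":0,"az":0},{"x":0,"y":0,"z":0,"ax":0,"ay":0,"az":0},{"x":0,"y":0,"z":0,"ax":0,"ay":0,"az":0}]'
python3 - <<'E'
from h import *
st()
im=save('scene','pics/s8.png');x0,y0=205,135
cv2.imwrite('pics/s8c.png',cv2.resize(im[y0:y0+75,x0:x0+110],None,fx=6,fy=6,interpolation=cv2.INTER_CUBIC))
E
```

```text
clock: 28.65
position: [556.2, -65.9, 169.4]
ee_rot: [0.946, -0.324, -0.0, -0.0]
contact_force: [0.4, 0.3, -0.4]
gripper_width: 59.8
grasp_force: 0.0
clock: 29.45
position: [549.1, -282.2, 169.3]
ee_rot: [0.769, -0.639, -0.0, -0.0]
contact_force: [0.9, 0.4, -0.6]
gripper_width: 59.6
grasp_force: 0.0
clock: 30.25
position: [549.6, -281.1, 69.4]
ee_rot: [0.77, -0.637, 0.0, 0.0]
contact_force: [0.6, -0.4, 0.1]
gripper_width: 59.6
grasp_force: 0.0
t 30.25 p [ 549.6 -281.1   69.4] yawY 10.8 tz [-0. -0. -1.] j [-0.21  0.52 -0.21  0.   -0.84  0.4 ] F [ 0.6 -0.4  0.1] w 59.6 g 0.0
```

View pics/s8c.png

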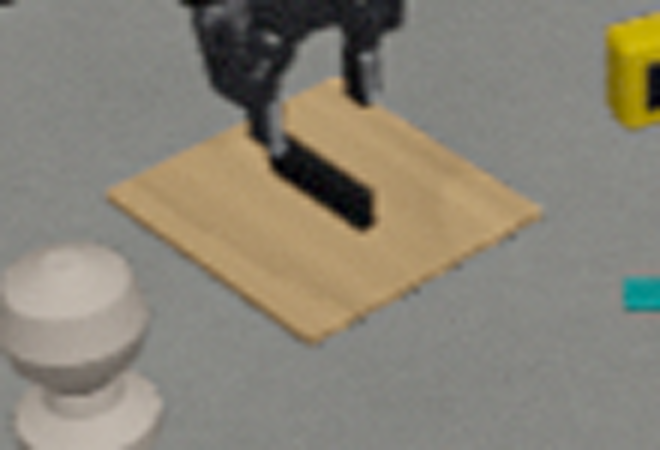

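The fingers are either side of the handle. I'll descend, grip and lift.

```bash
python3 -m handwheel '[{"x":0,"y":0,"z":-0.05,"ax":0,"ay":0,"az":0},{"x":0,"y":0,"z":-0.05,"ax":0,"ay":0,"az":0},{"x":0,"y":0,"z":-0.05,"ax":0,"ay":0,"az":0},{"x":0,"y":0,"z":-0.04,"ax":0,"ay":0,"az":0},{"x":0,"y":0,"z":-0.025,"ax":0,"ay":0,"az":0},{"x":0,"y":0,"z":-0.02,"ax":0,"ay":0,"az":0},{"x":0,"y":0,"z":0,"ax":0,"ay":0,"az":0},{"x":0,"y":0,"z":0,"ax":0,"ay":0,"az":0}]'
python3 -m handwheel '[{"x":0,"y":0,"z":0,"ax":0,"ay":0,"az":0},{"x":0,"y":0,"z":0,"ax":0,"ay":0,"az":0},{"x":0,"y":0,"z":0,"ax":0,"ay":0,"az":0},{"x":0,"y":0,"z":0,"ax":0,"ay":0,"az":0},{"x":0,"y":0,"z":0,"ax":0,"ay":0,"az":0},{"x":0,"y":0,"z":0,"ax":0,"ay":0,"az":0},{"x":0,"y":0,"z":0,"ax":0,"ay":0,"az":0},{"x":0,"y":0,"z":0,"ax":0,"ay":0,"az":0}]' -1
python3 -m handwheel '[{"x":0,"y":0,"z":0.02,"ax":0,"ay":0,"az":0},{"x":0,"y":0,"z":0.08,"ax":0,"ay":0,"az":0},{"x":0,"y":0,"z":0.12,"ax":0,"ay":0,"az":0},{"x":0,"y":0,"z":0.12,"ax":0,"ay":0,"az":0},{"x":0,"y":0,"z":0.12,"ax":0,"ay":0,"az":0},{"x":0,"y":0,"z":0.12,"ax":0,"ay":0,"az":0},{"x":0,"y":0,"z":0.08,"ax":0,"ay":0,"az":0},{"x":0,"y":0,"z":0.04,"ax":0,"ay":0,"az":0}]'
python3 - <<'E'
from h import *
st()
E
```

```text
clock: 31.1
position: [549.6, -281.3, 22.5]
ee_rot: [0.77, -0.638, 0.0, -0.0]
contact_force: [0.1, 0.0, -0.6]
gripper_width: 59.9
grasp_force: 0.0
clock: 31.9
position: [549.2, -281.3, 22.8]
ee_rot: [0.77, -0.638, -0.0, 0.0]
contact_force: [-3.3, 0.6, 4.7]
gripper_width: 12.9
grasp_force: 63.2
clock: 32.7
position: [549.9, -281.2, 163.2]
ee_rot: [0.77, -0.638, 0.001, -0.001]
contact_force: [0.0, 0.7, -3.4]
gripper_width: 12.8
grasp_force: 62.0
t 32.7 p [ 549.9 -281.2  163.2] yawY 10.7 tz [ 0.002 -0.    -1.   ] j [-0.21  0.42 -0.11 -0.   -1.04  0.4 ] F [ 0.   0.7 -3.4] w 12.8 g 62.0
```

```bash
python3 -m handwheel '[{"x":0,"y":0.1143,"z":0,"ax":0,"ay":0,"az":-0.0023},{"x":0,"y":0.1143,"z":0,"ax":0,"ay":0,"az":-0.0023},{"x":0,"y":0.1143,"z":0,"ax":0,"ay":0,"az":-0.0023},{"x":0,"y":0.1143,"z":0,"ax":0,"ay":0,"az":-0.0023},{"x":0,"y":0.1143,"z":0,"ax":0,"ay":0,"az":-0.0023},{"x":0,"y":0.1143,"z":0,"ax":0,"ay":0,"az":-0.0023},{"x":0,"y":0.1143,"z":0,"ax":0,"ay":0,"az":-0.0023},{"x":0,"y":0.1143,"z":0,"ax":0,"ay":0,"az":-0.0023}]'
python3 -m handwheel '[{"x":0,"y":0.1143,"z":0,"ax":0,"ay":0,"az":-0.0023},{"x":0,"y":0.1143,"z":0,"ax":0,"ay":0,"az":-0.0023},{"x":0,"y":0.1143,"z":0,"ax":0,"ay":0,"az":-0.0023},{"x":0,"y":0.1143,"z":0,"ax":0,"ay":0,"az":-0.0023},{"x":0,"y":0.1143,"z":0,"ax":0,"ay":0,"az":-0.0023},{"x":0,"y":0.1143,"z":0,"ax":0,"ay":0,"az":-0.0023},{"x":0,"y":0.1143,"z":0,"ax":0,"ay":0,"az":-0.0023},{"x":0,"y":0.1143,"z":0,"ax":0,"ay":0,"az":-0.0023}]'
python3 -m handwheel '[{"x":0,"y":0.1143,"z":0,"ax":0,"ay":0,"az":-0.0023},{"x":0,"y":0.1143,"z":0,"ax":0,"ay":0,"az":-0.0023},{"x":0,"y":0.1143,"z":0,"ax":0,"ay":0,"az":-0.0023},{"x":0,"y":0.1143,"z":0,"ax":0,"ay":0,"az":-0.0023},{"x":0,"y":0.1143,"z":0,"ax":0,"ay":0,"az":-0.0023},{"x":0,"y":0.1143,"z":0,"ax":0,"ay":0,"az":-0.0023},{"x":0,"y":0.1143,"z":0,"ax":0,"ay":0,"az":-0.0023},{"x":0,"y":0.1143,"z":0,"ax":0,"ay":0,"az":-0.0023}]'
python3 - <<'E'
from h import *
st()
im=save('scene','pics/s9.png')
cv2.imwrite('pics/s9c.png',cv2.resize(im[160:310,280:440],None,fx=4,fy=4,interpolation=cv2.INTER_CUBIC))
E
```

```text
clock: 33.5
position: [548.5, -97.2, 160.8]
ee_rot: [0.761, -0.649, -0.001, 0.001]
contact_force: [-0.9, -0.2, -3.4]
gripper_width: 12.8
grasp_force: 62.0
clock: 34.3
position: [548.5, 85.4, 160.9]
ee_rot: [0.751, -0.66, -0.001, 0.001]
contact_force: [0.3, -1.0, -3.2]
gripper_width: 13.2
grasp_force: 62.0
clock: 35.1
position: [548.6, 268.1, 160.6]
ee_rot: [0.742, -0.671, -0.001, 0.001]
contact_force: [0.2, -0.3, -3.5]
gripper_width: 12.7
grasp_force: 62.0
t 35.1 p [548.6 268.1 160.6] yawY 5.8 tz [-0.002 -0.001 -1.   ] j [ 0.72  0.42 -0.13 -0.   -1.03 -0.62] F [ 0.2 -0.3 -3.5] w 12.7 g 62.0
```

View pics/s9c.png

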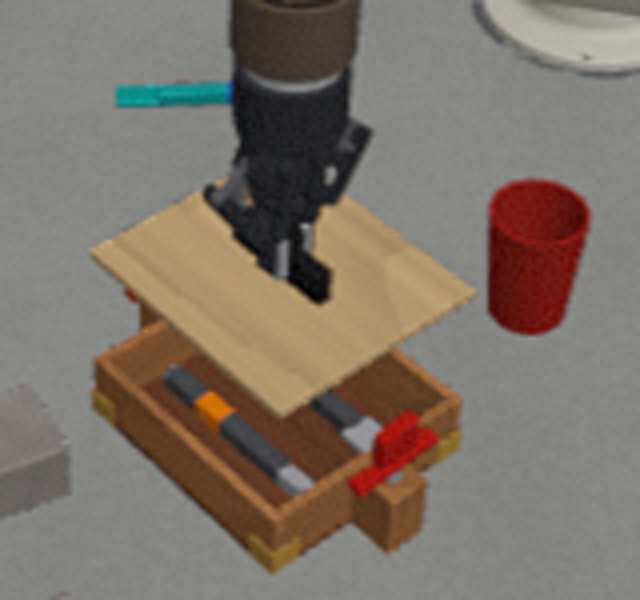

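The lid is held level and the buttons are clear, with lid corners at crop (92,251), (284,417) and (474,293). I'll check the offset by rays before lowering.

```bash
python3 -c "
from h import *
c=lambda l:(np.array(l)+.5)/4-.5+[280,160]
w=rays('scene',c([[284,417],[92,251],[474,293]]),156);print(w,'mid',(w[1]+w[2])/2,'y',ang(w[1],w[0]),'x',ang(w[2],w[0]),np.linalg.norm(w[1]-w[0]),np.linalg.norm(w[2]-w[0]))
w=rays('scene',c([[270,522],[94,362],[461,398]]),54);print(w,'mid',(w[1]+w[2])/2)"
```

```text
[[627.8306143  377.01463175]
 [646.67186177 179.60391591]
 [456.40302194 356.39217419]] mid [551.53744186 267.99804505] y 95.5 x 6.9 198.3077994771422 172.66356065914536
[[631.7937931  372.25551203]
 [650.64459098 183.46120513]
 [455.65896906 355.51773964]] mid [553.15178002 269.48947238]
```

```bash
python3 -m handwheel '[{"x":0.01,"y":0.001,"z":-0.05,"ax":0,"ay":0,"az":0},{"x":0,"y":0,"z":-0.08,"ax":0,"ay":0,"az":0},{"x":0,"y":0,"z":-0.08,"ax":0,"ay":0,"az":0},{"x":0,"y":0,"z":-0.08,"ax":0,"ay":0,"az":0},{"x":0,"y":0,"z":-0.06,"ax":0,"ay":0,"az":0},{"x":0,"y":0,"z":-0.04,"ax":0,"ay":0,"az":0},{"x":0,"y":0,"z":-0.02,"ax":0,"ay":0,"az":0},{"x":0,"y":0,"z":0,"ax":0,"ay":0,"az":0}]'
python3 -m handwheel '[{"x":0,"y":0,"z":-0.01,"ax":0,"ay":0,"az":0},{"x":0,"y":0,"z":-0.01,"ax":0,"ay":0,"az":0},{"x":0,"y":0,"z":-0.01,"ax":0,"ay":0,"az":0},{"x":0,"y":0,"z":0,"ax":0,"ay":0,"az":0},{"x":0,"y":0,"z":0,"ax":0,"ay":0,"az":0},{"x":0,"y":0,"z":0,"ax":0,"ay":0,"az":0},{"x":0,"y":0,"z":0,"ax":0,"ay":0,"az":0},{"x":0,"y":0,"z":0,"ax":0,"ay":0,"az":0}]'
python3 -c "
from h import *
st();print(arm.read_state()['wrist_torque'])"
```

```text
clock: 35.95
position: [551.3, 267.3, 79.8]
ee_rot: [0.742, -0.671, -0.0, 0.0]
contact_force: [0.3, 0.3, -2.9]
gripper_width: 13.0
grasp_force: 61.9
clock: 36.75
position: [551.4, 267.6, 74.4]
ee_rot: [0.742, -0.671, 0.0, -0.0]
contact_force: [0.4, -0.5, -3.3]
gripper_width: 13.0
grasp_force: 61.9
t 36.75 p [551.4 267.6  74.4] yawY 5.8 tz [ 0.  0. -1.] j [ 0.72  0.51 -0.22  0.   -0.84 -0.61] F [ 0.4 -0.5 -3.3] w 13.0 g 61.9
[ 0.02687995  0.04515859 -0.040769  ]
```

Panel is in without contact (underside about 52 mm, below the rim). I'll continue down to seat it.

```bash
python3 -m handwheel '[{"x":0,"y":0,"z":-0.01,"ax":0,"ay":0,"az":0},{"x":0,"y":0,"z":-0.01,"ax":0,"ay":0,"az":0},{"x":0,"y":0,"z":-0.01,"ax":0,"ay":0,"az":0},{"x":0,"y":0,"z":-0.005,"ax":0,"ay":0,"az":0},{"x":0,"y":0,"z":-0.005,"ax":0,"ay":0,"az":0},{"x":0,"y":0,"z":-0.005,"ax":0,"ay":0,"az":0},{"x":0,"y":0,"z":0,"ax":0,"ay":0,"az":0},{"x":0,"y":0,"z":0,"ax":0,"ay":0,"az":0}]'
python3 -c "
from h import *
st();print(arm.read_state()['wrist_torque'])"
```

```text
clock: 37.55
position: [551.2, 267.5, 66.8]
ee_rot: [0.742, -0.67, 0.0, 0.0]
contact_force: [-3.5, -1.0, 5.7]
gripper_width: 12.9
grasp_force: 63.1
t 37.55 p [551.2 267.5  66.8] yawY 5.8 tz [ 0. -0. -1.] j [ 0.72  0.52 -0.22  0.   -0.83 -0.61] F [-3.5 -1.   5.7] w 12.9 g 63.1
[-0.30825234  1.14299038  0.01685113]
```

```bash
python3 -m handwheel '[{"x":0,"y":0,"z":0,"ax":0,"ay":0,"az":0},{"x":0,"y":0,"z":0,"ax":0,"ay":0,"az":0},{"x":0,"y":0,"z":0,"ax":0,"ay":0,"az":0},{"x":0,"y":0,"z":0,"ax":0,"ay":0,"az":0},{"x":0,"y":0,"z":0.05,"ax":0,"ay":0,"az":0},{"x":0,"y":0,"z":0.1,"ax":0,"ay":0,"az":0},{"x":0,"y":0,"z":0.12,"ax":0,"ay":0,"az":0},{"x":0,"y":0,"z":0.13,"ax":0,"ay":0,"az":0}]' 0.4
python3 -m handwheel '[{"x":-0.0053,"y":0.0488,"z":0,"ax":0,"ay":0,"az":-0.0813},{"x":-0.0053,"y":0.0488,"z":0,"ax":0,"ay":0,"az":-0.0813},{"x":-0.0053,"y":0.0488,"z":0,"ax":0,"ay":0,"az":-0.0813},{"x":-0.0053,"y":0.0488,"z":0,"ax":0,"ay":0,"az":-0.0813},{"x":-0.0053,"y":0.0488,"z":0,"ax":0,"ay":0,"az":-0.0813},{"x":-0.0053,"y":0.0488,"z":0,"ax":0,"ay":0,"az":-0.0813},{"x":-0.0053,"y":0.0488,"z":0,"ax":0,"ay":0,"az":-0.0813},{"x":-0.0053,"y":0.0488,"z":0,"ax":0,"ay":0,"az":-0.0813}]'
python3 -m handwheel '[{"x":-0.0053,"y":0.0488,"z":0,"ax":0,"ay":0,"az":-0.0813},{"x":-0.0053,"y":0.0488,"z":0,"ax":0,"ay":0,"az":-0.0813},{"x":-0.0053,"y":0.0488,"z":0,"ax":0,"ay":0,"az":-0.0813},{"x":-0.0053,"y":0.0488,"z":0,"ax":0,"ay":0,"az":-0.0813},{"x":0,"y":0,"z":0,"ax":0,"ay":0,"az":0},{"x":0,"y":0,"z":0,"ax":0,"ay":0,"az":0},{"x":0,"y":0,"z":0,"ax":0,"ay":0,"az":0},{"x":0,"y":0,"z":0,"ax":0,"ay":0,"az":0}]'
python3 - <<'E'
from h import *
st()
im=save('scene','pics/s10.png')
cv2.imwrite('pics/s10c.png',cv2.resize(im[160:310,280:440],None,fx=4,fy=4,interpolation=cv2.INTER_CUBIC))
E
```

```text
clock: 38.35
position: [551.3, 267.5, 146.5]
ee_rot: [0.742, -0.671, 0.0, 0.0]
contact_force: [-0.2, 1.2, -0.7]
gripper_width: 59.6
grasp_force: 0.0
clock: 39.15
position: [543.0, 346.2, 146.1]
ee_rot: [-0.317, 0.948, 0.0, 0.0]
contact_force: [0.6, -0.4, 0.2]
gripper_width: 59.9
grasp_force: 0.0
clock: 39.95
position: [538.7, 384.2, 145.5]
ee_rot: [-0.07, 0.998, 0.0, 0.0]
contact_force: [0.1, -0.4, -0.7]
gripper_width: 59.8
grasp_force: 0.0
t 39.95 p [538.7 384.2 145.5] yawY 98.0 tz [ 0.  0. -1.] j [ 0.86  0.51 -0.01  0.   -1.05 -2.29] F [ 0.1 -0.4 -0.7] w 59.8 g 0.0
```

View pics/s10c.png

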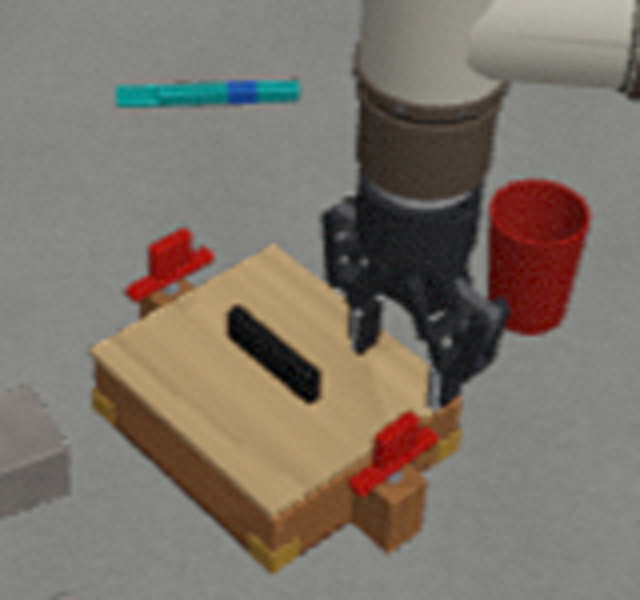

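The lid sits flat on the rim, with an even edge all round. I'll lock a by descending, gripping and turning +88°.

```bash
python3 -m handwheel '[{"x":0,"y":0,"z":-0.06,"ax":0,"ay":0,"az":0},{"x":0,"y":0,"z":-0.07,"ax":0,"ay":0,"az":0},{"x":0,"y":0,"z":-0.07,"ax":0,"ay":0,"az":0},{"x":0,"y":0,"z":-0.06,"ax":0,"ay":0,"az":0},{"x":0,"y":0,"z":-0.04,"ax":0,"ay":0,"az":0},{"x":0,"y":0,"z":-0.02,"ax":0,"ay":0,"az":0},{"x":0,"y":0,"z":0,"ax":0,"ay":0,"az":0},{"x":0,"y":0,"z":0,"ax":0,"ay":0,"az":0}]'
python3 -m handwheel '[{"x":0,"y":0,"z":0,"ax":0,"ay":0,"az":0},{"x":0,"y":0,"z":0,"ax":0,"ay":0,"az":0},{"x":0,"y":0,"z":0,"ax":0,"ay":0,"az":0},{"x":0,"y":0,"z":0,"ax":0,"ay":0,"az":0},{"x":0,"y":0,"z":0,"ax":0,"ay":0,"az":0},{"x":0,"y":0,"z":0,"ax":0,"ay":0,"az":0},{"x":0,"y":0,"z":0,"ax":0,"ay":0,"az":0},{"x":0,"y":0,"z":0,"ax":0,"ay":0,"az":0}]' -1
python3 -m handwheel '[{"x":0,"y":0,"z":0,"ax":0,"ay":0,"az":0.08},{"x":0,"y":0,"z":0,"ax":0,"ay":0,"az":0.08},{"x":0,"y":0,"z":0,"ax":0,"ay":0,"az":0.08},{"x":0,"y":0,"z":0,"ax":0,"ay":0,"az":0.08},{"x":0,"y":0,"z":0,"ax":0,"ay":0,"az":0.08},{"x":0,"y":0,"z":0,"ax":0,"ay":0,"az":0.08},{"x":0,"y":0,"z":0,"ax":0,"ay":0,"az":0},{"x":0,"y":0,"z":0,"ax":0,"ay":0,"az":0}]'
python3 -c "
from h import *
st();print(arm.read_state()['wrist_torque'])"
```

```text
clock: 40.8
position: [539.0, 385.0, 81.8]
ee_rot: [-0.07, 0.998, 0.0, 0.0]
contact_force: [0.0, -1.2, -0.6]
gripper_width: 60.1
grasp_force: 0.0
clock: 41.6
position: [538.8, 384.4, 81.9]
ee_rot: [-0.07, 0.998, -0.0, 0.0]
contact_force: [-0.8, -3.4, 5.1]
gripper_width: 10.6
grasp_force: 59.9
clock: 42.4
position: [538.7, 384.4, 81.9]
ee_rot: [-0.432, 0.902, -0.0, -0.0]
contact_force: [-1.3, -2.6, 5.5]
gripper_width: 10.4
grasp_force: 60.0
t 42.4 p [538.7 384.4  81.9] yawY 141.2 tz [ 0. -0. -1.] j [ 0.86  0.57 -0.08  0.   -0.92 -1.54] F [-1.3 -2.6  5.5] w 10.4 g 60.0
[-0.84985761  0.29912713  0.08026514]
```

```bash
python3 -m handwheel '[{"x":0,"y":0,"z":0,"ax":0,"ay":0,"az":0.0826},{"x":0,"y":0,"z":0,"ax":0,"ay":0,"az":0.0826},{"x":0,"y":0,"z":0,"ax":0,"ay":0,"az":0.0826},{"x":0,"y":0,"z":0,"ax":0,"ay":0,"az":0.0826},{"x":0,"y":0,"z":0,"ax":0,"ay":0,"az":0.0826},{"x":0,"y":0,"z":0,"ax":0,"ay":0,"az":0.0826},{"x":0,"y":0,"z":0,"ax":0,"ay":0,"az":0},{"x":0,"y":0,"z":0,"ax":0,"ay":0,"az":0}]'
python3 -c "
from h import *
st()"
python3 -m handwheel '[{"x":0,"y":0,"z":0,"ax":0,"ay":0,"az":0},{"x":0,"y":0,"z":0,"ax":0,"ay":0,"az":0},{"x":0,"y":0,"z":0,"ax":0,"ay":0,"az":0},{"x":0,"y":0,"z":0,"ax":0,"ay":0,"az":0},{"x":0,"y":0,"z":0.05,"ax":0,"ay":0,"az":0},{"x":0,"y":0,"z":0.08,"ax":0,"ay":0,"az":0},{"x":0,"y":0,"z":0.1,"ax":0,"ay":0,"az":0},{"x":0,"y":0,"z":0.1,"ax":0,"ay":0,"az":0}]' 0.4
python3 -m handwheel '[{"x":0.0097,"y":-0.098,"z":0,"ax":0,"ay":0,"az":0.0817},{"x":0.0097,"y":-0.098,"z":0,"ax":0,"ay":0,"az":0.0817},{"x":0.0097,"y":-0.098,"z":0,"ax":0,"ay":0,"az":0.0817},{"x":0.0097,"y":-0.098,"z":0,"ax":0,"ay":0,"az":0.0817},{"x":0.0097,"y":-0.098,"z":0,"ax":0,"ay":0,"az":0.0817},{"x":0.0097,"y":-0.098,"z":0,"ax":0,"ay":0,"az":0.0817},{"x":0.0097,"y":-0.098,"z":0,"ax":0,"ay":0,"az":0.0817},{"x":0.0097,"y":-0.098,"z":0,"ax":0,"ay":0,"az":0.0817}]'
python3 -m handwheel '[{"x":0.0097,"y":-0.098,"z":0,"ax":0,"ay":0,"az":0.0817},{"x":0.0097,"y":-0.098,"z":0,"ax":0,"ay":0,"az":0.0817},{"x":0.0097,"y":-0.098,"z":0,"ax":0,"ay":0,"az":0.0817},{"x":0.0097,"y":-0.098,"z":0,"ax":0,"ay":0,"az":0.0817},{"x":0,"y":0,"z":0,"ax":0,"ay":0,"az":0},{"x":0,"y":0,"z":0,"ax":0,"ay":0,"az":0},{"x":0,"y":0,"z":0,"ax":0,"ay":0,"az":0},{"x":0,"y":0,"z":0,"ax":0,"ay":0,"az":0}]'
python3 -c "
from h import *
st()"
```

```text
clock: 43.2
position: [538.7, 384.4, 81.9]
ee_rot: [0.742, -0.67, 0.0, 0.0]
contact_force: [-1.8, -2.5, 4.3]
gripper_width: 10.5
grasp_force: 60.0
t 43.2 p [538.7 384.4  81.9] yawY 5.8 tz [ 0.    -0.001 -1.   ] j [ 0.86  0.57 -0.08  0.   -0.92 -0.76] F [-1.8 -2.5  4.3] w 10.5 g 60.0
clock: 44.0
position: [538.7, 384.8, 148.7]
ee_rot: [0.742, -0.67, 0.0, -0.0]
contact_force: [-0.2, -0.3, 0.1]
gripper_width: 59.9
grasp_force: 0.0
clock: 44.8
position: [554.4, 227.3, 148.3]
ee_rot: [0.976, -0.217, 0.0, -0.0]
contact_force: [0.6, -0.2, 0.0]
gripper_width: 59.7
grasp_force: 0.0
clock: 45.6
position: [562.0, 150.3, 147.5]
ee_rot: [0.999, 0.035, 0.0, -0.0]
contact_force: [0.5, 0.9, 0.1]
gripper_width: 59.8
grasp_force: 0.0
t 45.6 p [562.  150.3 147.5] yawY 94.0 tz [ 0.  0. -1.] j [ 0.54  0.38 -0.22  0.   -0.97  1.1 ] F [0.5 0.9 0.1] w 59.8 g 0.0
```

Now b: descend, grip, turn −88°, release and lift.

```bash
python3 -m handwheel '[{"x":0,"y":-0.003,"z":-0.06,"ax":0,"ay":0,"az":0},{"x":0,"y":0,"z":-0.07,"ax":0,"ay":0,"az":0},{"x":0,"y":0,"z":-0.07,"ax":0,"ay":0,"az":0},{"x":0,"y":0,"z":-0.06,"ax":0,"ay":0,"az":0},{"x":0,"y":0,"z":-0.05,"ax":0,"ay":0,"az":0},{"x":0,"y":0,"z":-0.02,"ax":0,"ay":0,"az":0},{"x":0,"y":0,"z":0,"ax":0,"ay":0,"az":0},{"x":0,"y":0,"z":0,"ax":0,"ay":0,"az":0}]'
python3 -m handwheel '[{"x":0,"y":0,"z":0,"ax":0,"ay":0,"az":0},{"x":0,"y":0,"z":0,"ax":0,"ay":0,"az":0},{"x":0,"y":0,"z":0,"ax":0,"ay":0,"az":0},{"x":0,"y":0,"z":0,"ax":0,"ay":0,"az":0},{"x":0,"y":0,"z":0,"ax":0,"ay":0,"az":0},{"x":0,"y":0,"z":0,"ax":0,"ay":0,"az":0},{"x":0,"y":0,"z":0,"ax":0,"ay":0,"az":0},{"x":0,"y":0,"z":0,"ax":0,"ay":0,"az":0}]' -1
python3 -m handwheel '[{"x":0,"y":0,"z":0,"ax":0,"ay":0,"az":-0.0817},{"x":0,"y":0,"z":0,"ax":0,"ay":0,"az":-0.0817},{"x":0,"y":0,"z":0,"ax":0,"ay":0,"az":-0.0817},{"x":0,"y":0,"z":0,"ax":0,"ay":0,"az":-0.0817},{"x":0,"y":0,"z":0,"ax":0,"ay":0,"az":-0.0817},{"x":0,"y":0,"z":0,"ax":0,"ay":0,"az":-0.0817},{"x":0,"y":0,"z":0,"ax":0,"ay":0,"az":-0.0817},{"x":0,"y":0,"z":0,"ax":0,"ay":0,"az":-0.0817}]'
python3 -m handwheel '[{"x":0,"y":0,"z":0,"ax":0,"ay":0,"az":-0.0817},{"x":0,"y":0,"z":0,"ax":0,"ay":0,"az":-0.0817},{"x":0,"y":0,"z":0,"ax":0,"ay":0,"az":-0.0817},{"x":0,"y":0,"z":0,"ax":0,"ay":0,"az":-0.0817},{"x":0,"y":0,"z":0,"ax":0,"ay":0,"az":0},{"x":0,"y":0,"z":0,"ax":0,"ay":0,"az":0},{"x":0,"y":0,"z":0,"ax":0,"ay":0,"az":0},{"x":0,"y":0,"z":0,"ax":0,"ay":0,"az":0}]'
python3 -c "
from h import *
st()"
python3 -m handwheel '[{"x":0,"y":0,"z":0,"ax":0,"ay":0,"az":0},{"x":0,"y":0,"z":0,"ax":0,"ay":0,"az":0},{"x":0,"y":0,"z":0,"ax":0,"ay":0,"az":0},{"x":0,"y":0,"z":0,"ax":0,"ay":0,"az":0},{"x":0,"y":0,"z":0.05,"ax":0,"ay":0,"az":0},{"x":0,"y":0,"z":0.15,"ax":0,"ay":0,"az":0},{"x":0,"y":0,"z":0.2,"ax":0,"ay":0,"az":0},{"x":0,"y":0,"z":0.2,"ax":0,"ay":0,"az":0}]' 0.4
python3 -m handwheel '[{"x":0,"y":-0.1,"z":0.05,"ax":0,"ay":0,"az":0},{"x":0,"y":-0.1,"z":0.05,"ax":0,"ay":0,"az":0},{"x":0,"y":-0.1,"z":0,"ax":0,"ay":0,"az":0},{"x":0,"y":-0.1,"z":0,"ax":0,"ay":0,"az":0},{"x":0,"y":-0.1,"z":0,"ax":0,"ay":0,"az":0},{"x":0,"y":-0.1,"z":0,"ax":0,"ay":0,"az":0},{"x":0,"y":0,"z":0,"ax":0,"ay":0,"az":0},{"x":0,"y":0,"z":0,"ax":0,"ay":0,"az":0}]'
python3 - <<'E'
from h import *
st()
im=save('scene','pics/s11.png')
cv2.imwrite('pics/s11c.png',cv2.resize(im[120:310,190:430],None,fx=3,fy=3,interpolation=cv2.INTER_CUBIC))
E
```

```text
clock: 46.4
position: [562.3, 149.1, 81.7]
ee_rot: [0.999, 0.035, 0.0, -0.0]
contact_force: [0.3, 1.0, 0.2]
gripper_width: 59.9
grasp_force: 0.0
clock: 47.2
position: [562.1, 149.3, 81.9]
ee_rot: [0.999, 0.035, 0.0, -0.0]
contact_force: [-2.0, 3.4, 4.6]
gripper_width: 10.8
grasp_force: 60.1
clock: 48.0
position: [562.2, 149.6, 81.9]
ee_rot: [0.887, -0.462, 0.0, -0.001]
contact_force: [-2.5, 4.1, 4.6]
gripper_width: 10.5
grasp_force: 60.1
clock: 48.8
position: [562.4, 149.7, 81.9]
ee_rot: [0.743, -0.67, 0.0, -0.001]
contact_force: [-1.9, 3.2, 5.0]
gripper_width: 10.8
grasp_force: 60.1
t 48.8 p [562.4 149.7  81.9] yawY 5.9 tz [ 0.001  0.001 -1.   ] j [ 0.54  0.46 -0.29 -0.   -0.82 -0.43] F [-1.9  3.2  5. ] w 10.8 g 60.1
clock: 49.6
position: [561.7, 148.6, 203.1]
ee_rot: [0.742, -0.67, 0.0, 0.0]
contact_force: [0.9, 0.5, 0.1]
gripper_width: 59.8
grasp_force: 0.0
clock: 50.4
position: [562.0, 28.7, 221.9]
ee_rot: [0.742, -0.671, 0.0, -0.0]
contact_force: [0.2, 0.5, -0.9]
gripper_width: 60.0
grasp_force: 0.0
t 50.4 p [562.   28.7 221.9] yawY 5.7 tz [ 0.001  0.    -1.   ] j [ 0.34  0.29 -0.16  0.   -1.12 -0.24] F [ 0.2  0.5 -0.9] w 60.0 g 0.0
```

View pics/s11c.png

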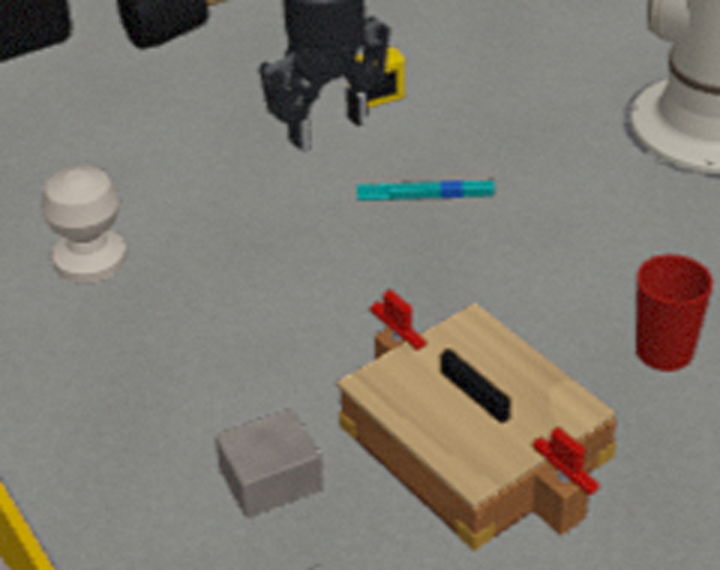

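The lid is flat on the rim, both buttons sit square across it, at crop (397,318) and (566,460), and the bystanders are untouched. I'm handing in.

```bash
python3 -c "
from bench import arm
print(arm.job_done())"
```

```text
the job is handed in; nothing more can be done
None
```

I handed the job in at about 50 s: both chisels on the bench (flat and point) are in the case, the lid sits flat on the rim, both turnbuttons are square across it, and the finial still stands; no verdict came back.

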